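# Put the washed glassware to drain

## Task

Set the washed glassware to drain, everything staying upside down as it is now: first slide the drip tray fully home into its slot under the end bar of the draining rack, before any piece goes up there. Then stand one piece upright in each free bay of the rack: the tall beaker in the back row between the large jar and the low dish already draining, the short jar in front of the low dish, the small beaker in front of the large jar, and the funnel between those two, in front of the tall beaker (front is the robot's side). Put each down gently about the middle of its bay, drop or knock over nothing, and leave the large jar and the dish where they are.

Things in the scene. Friction and masses are not known exactly. Their poses are not given: they have to be found in the camera images.
- rack: Fixed steel draining rack, 198 mm deep (its x, away from robot) by 282 mm long (y, to robot's left). Origin: centre of its underside, on the bench. Slatted deck, top 55 mm up. Divider wires (tops 10 mm above deck; outer rim wire 15 mm) make six bays, centres at x = +45 (back row) or -45 mm (front row, robot's side), y = -88, 0 or +88 mm. Axes: z up.
- rack_slot (a point): Mouth of the drip-tray slot under the rack's right (-y) end bar, on the bench, at x 0, y -142 mm of the rack, at the bar's outer face; axes as the rack's. The bar is 41 to 55 mm above the bench. The slot runs along +y on the bench between foot bars 182 mm apart (x) to a stop 270 mm from this point.
- tray: Loose aluminium drip tray, 0.3 kg, on the bench just off the rack's right end. Pan 164 mm (x) by 308 mm (y), rim 22 mm high, walls and floor 3 mm. Origin: centre of the underside; its +y end goes into the slot first. Fully home, that end touches the stop: origin at x 0, y -26 mm of the rack. It can be dragged along the bench by its pull.
- tray_pull (a point): Top of the tray's upright pull, a plate 8 mm thick (tray y), 60 mm wide (x), rising to 50 mm above the bench, at x 0, y -158 mm of the tray; to be pinched across its thickness from above. Axes as the tray's. With the tray fully home it still stands 38 mm clear outside the end bar.
- jar: Large glass jar already draining upside down in one of the two outer bays of the rack's back row: 66 mm across, 92 mm high, narrower neck (58 mm) at the bottom. Loose. Origin: centre of its mouth, on the deck.
- dish: Low round glass dish already draining upside down in the other outer bay of the back row: 66 mm across, 36 mm high. Loose. Origin: centre of its mouth, on the deck.
- tall_beaker: Tall glass beaker, plain cylinder 54 mm across, 100 mm high (59 mm across the flared rim at the bottom), standing upside down on the bench. Loose, about 0.11 kg. Origin: centre of its mouth, on the bench; z up.
- short_jar: Short glass jar 60 mm across, 62 mm high, with a narrower neck (52 mm, 12 mm high) at the bottom, standing upside down on the bench. Loose, about 0.13 kg. Origin: centre of its mouth, on the bench; z up.
- small_beaker: Small glass beaker, plain cylinder 42 mm across, 58 mm high (46 mm across the rim at the bottom), standing upside down on the bench. Loose, about 0.04 kg. Origin: centre of its mouth, on the bench; z up.
- funnel: White plastic funnel standing on its wide rim, stem up: cone 60 mm across at the bottom narrowing to 12 mm at 36 mm height, then a straight stem 11 to 12 mm across up to 105 mm. Loose, about 0.03 kg. Origin: centre of the wide rim, on the bench; z up.
Not all that is in view belongs to the job. Leave any turquoise look-alike of the tall_beaker alone.

How it is judged:
On the way:
1. the drip tray is fully home in its slot while all four pieces still stand on the bench (y of tray in the frame of rack above -0.038 m and x of tray in the frame of rack between -0.02 and 0.02 m and height (world z) of tray below 0.01 m and height (world z) of each of tall_beaker, short_jar, small_beaker, funnel below 0.04 m), for 0.2 s.
At the end, for the whole second after the job is handed in: Tray within 12 mm of its stop. Tall beaker in the back, funnel in the front middle bay (25 mm in x, y); short jar 90 mm in front of the dish, small beaker of the jar (30 mm). All six rest on the deck, upright to 0.1 rad, still; jar and dish moved under 15 mm (y of tray in the frame of rack above -0.038 m and x of tray in the frame of rack between -0.02 and 0.02 m and angle between the y axis of tray and the y axis of rack, either way round below 0.12 rad and x of tall_beaker in the frame of rack between 0.02 and 0.07 m and y of tall_beaker in the frame of rack between -0.025 and 0.025 m and x of funnel in the frame of rack between -0.07 and -0.02 m and y of funnel in the frame of rack between -0.025 and 0.025 m and x of short_jar in the frame of dish between -0.12 and -0.06 m and y of short_jar in the frame of dish between -0.03 and 0.03 m and x of small_beaker in the frame of jar between -0.12 and -0.06 m and y of small_beaker in the frame of jar between -0.03 and 0.03 m and z of tall_beaker in the frame of rack between 0.05 and 0.06 m and angle between each of tall_beaker, short_jar, small_beaker, funnel, jar, dish's own z axis and vertical below 0.1 rad and linear speed of each of tall_beaker, short_jar, small_beaker, funnel, jar, dish, tray below 0.02 m/s and z of short_jar in the frame of rack between 0.05 and 0.06 m and z of small_beaker in the frame of rack between 0.05 and 0.06 m and z of funnel in the frame of rack between 0.05 and 0.06 m and z of jar in the frame of rack between 0.05 and 0.06 m and z of dish in the frame of rack between 0.05 and 0.06 m and distance of each of jar, dish from where it was at the start of the episode below 0.015 m); the robot touches nothing.
It fails at once if a piece of glassware or the funnel is knocked over (angle between any of tall_beaker, short_jar, small_beaker, funnel, jar, dish's own z axis and vertical above 0.6 rad).
It fails at once if a piece is dropped: it falls freely by more than about 15 mm ((linear speed of tall_beaker above 0.55 m/s and contact force between tall_beaker and the fingers below 0.05 N) or (linear speed of short_jar above 0.55 m/s and contact force between short_jar and the fingers below 0.05 N) or (linear speed of small_beaker above 0.55 m/s and contact force between small_beaker and the fingers below 0.05 N) or (linear speed of funnel above 0.55 m/s and contact force between funnel and the fingers below 0.05 N)).
It fails at once if the jar or the dish already draining is shifted by more than 15 mm (distance of any of jar, dish from where it was at the start of the episode above 0.015 m).
It also fails if it takes over 128 s, if anything falls off the work surface, if the arm or the gripper's body presses on something with over 40 N, if the wrist force passes 120 N, or if a joint passes its speed limit or range.

## Robot

A 6-joint arm with a two-finger parallel gripper is mounted at the origin on the work surface. World frame = base frame: x ahead of the robot, y to its left, z up, the work surface at z = 0. Lengths are in m, angles in rad, forces in N, time in s.
With the tool pointing down it reaches from about 0.375 to 0.9 m from the base axis. Payload 3.1 kg.
Tool frame: the origin (TCP) lies at the very end of the fingers, on their centre line; the grasp point (between the pads) lies 19 mm behind it; x points along the fingers, y is the direction in which the jaws open and shut, and the axes are right-handed (so a half turn about x gives the same grasp; the last joint's range is limited). The gripper opens to 87 mm and grips with 3 to 60 N. Pads are 19 mm wide; open, the fingers measure 117 mm over their backs; the gripper's body (75 mm by 190 mm) begins 51 mm behind the grasp point.
Start: joints at [0.978, 0.527, 1.433, -0, 1.181, -0.178], TCP at [0.252, 0.572, 0.223] pointing down, gripper open.
Joint ranges: [-3.08, 3.08], [-0.75, 2.2], [0.22, 2.44], [-1.43, 4.57], [0, 2.65], [-2.85, 2.85]. Speed limits (rad/s): [2.79, 2.79, 3.14, 3.14, 3.14, 3.14].

## Interface

Orientations are given as a unit quaternion [x, y, z, w].
In Python, from rig import robot gives the robot as it stands.
- The arm moves only by the tool carry_out, never from a script. Its argument "commands" is a list that holds one entry, the list of rows, each a list of 5 numbers: the opening, from 0 (shut) to 1 (fully open), then the shift along the tool's x, y, z in mm, then the turn about the tool's x in degrees. In form: [[[hand, x, y, z, twist], ...]]. A call has 1 to 8 rows; each row shifts and turns the pose as measured when the row begins, along the tool's axes as they then stand; what a row does not reach is not made up. A row lasts 1/12 s, in which the tool goes at most 41.7 mm and 7.16 degrees, less where a joint would pass 70% of its speed; a pose out of reach is approached as far as the arm can. A call with a gripper value outside its range is refused whole. The fingers move at their own pace and stop on an object; "force" is the grip in N (left out, the last holds). Time passes only in rows, so rows that do not move let the fingers close. It gives the time, the measured TCP pose, the force and the opening at its end, in the units of the state.
- robot.get_obs(): the state, without advancing time (a new reading comes with each control period).
- robot.camera(name): name is "scene" or "top" or "wrist"; returns the picture (400x640x3 uint8, red, green, blue); there is no depth.
- robot.camera_model(name): a dict with "fx", "fy", "cx", "cy" (pixels), "R" (3x3) and "t" (3): a world point X has camera coordinates R X + t. Camera axes: x right, y down, z forward; pixel columns grow to the right and rows downward; lengths in m; the calibration is good to about 2 mm. A picture is of the moment at which its call begins: read the wrist's pose just before it. camera_model takes no time and is no camera call; for the wrist camera it gives the pose at the moment of the call.
- robot.hand_in(): hands the job in, once; it reports no verdict.
The state is a dict: "time": time; "q": joint angles; "joint_velocities": joint speeds; "joint_torque": joint torques, N m; "position": TCP position; "tool_rot": TCP orientation; "ft_force": force on the tool from outside, world axes, zero at the start; "moment": the same for the moment, N m; "grip_width": finger opening in m.
Only numpy, scipy, OpenCV 4.12 (cv2) and the standard library are available. Lean on these libraries where they do the work, as an engineer would, in place of code of your own. Each camera call takes 0.05 s, during which the arm holds its last target. There are 200 camera calls.

## Working session

There is one attempt and no reset: what is moved stays moved. The work goes in short steps, Python scripts to look and compute and a tool call to move; the robot and the scene stay as the last step left them, time stands still between calls to the robot, and variables do not carry over. Pictures are saved under pics/ and viewed, on a budget of 14 in all, crops included, one or two more only if the job needs it, and the job is handed in when it is done.

Besides the shell and the picture viewer there is one more tool, called after "Call:" by a JSON object that holds its "fn" and its "kwargs", one argument or row to a line. carry_out: Moves the arm, as the interface text tells. Its arguments: {"type":"object","properties":{"commands":{"type":"array"},"force":{"type":"number"}},"required":["commands"]}

```bash
mkdir -p pics; cat > h.py <<'E'
import numpy as np, cv2
from rig import robot
def snap(cam,name):
    m=robot.camera_model(cam); im=robot.camera(cam)
    cv2.imwrite(f'pics/{name}.png',im[:,:,::-1]); return im,m
def ray(m,u,v,z):
    R=np.array(m['R']);t=np.array(m['t']);c=-R.T@t
    d=R.T@np.array([(u-m['cx'])/m['fx'],(v-m['cy'])/m['fy'],1])
    return c+d*(z-c[2])/d[2]
def proj(m,X):
    p=np.array(m['R'])@np.array(X)+np.array(m['t']); return m['fx']*p[0]/p[2]+m['cx'],m['fy']*p[1]/p[2]+m['cy']
E
python3 - <<'E'
from h import *
o=robot.get_obs();print(o)
for c in('top','scene'):
    im,m=snap(c,c+'1');print(c,m,-np.array(m['R']).T@np.array(m['t']))
E
```

```text
{'time': 0.0, 'q': array([ 9.77511696e-01,  5.28467654e-01,  1.43390026e+00,  1.16851966e-06,
        1.18136803e+00, -1.78542920e-01]), 'joint_velocities': array([-0.00106356,  0.00113654,  0.00175086,  0.00093285,  0.00135533,
        0.00050632]), 'joint_torque': array([ 3.50635037e-04, -4.40040171e+01, -1.76590848e+01,  6.35362579e-02,
        5.80410892e-02, -1.39028734e-04]), 'position': array([0.25143181, 0.57140381, 0.22157136]), 'tool_rot': array([ 0.14488283,  0.6922426 , -0.14628662,  0.69167143]), 'ft_force': array([0.18421804, 0.18246113, 0.15520327]), 'moment': array([0.01325834, 0.04149631, 0.02469063]), 'grip_width': 0.08700673723828005}
top {'fx': 478.95681048990866, 'fy': 478.95681048990866, 'cx': 318.8884926839403, 'cy': 204.11297223220092, 'R': array([[ 0.00517589, -0.9998812 , -0.01451871],
       [-0.99849604, -0.00437519, -0.05464907],
       [ 0.05457906,  0.01477973, -0.99840006]]), 't': array([0.02169754, 0.44196955, 1.2020189 ])} [0.37558748 0.00586315 1.22456399]
scene {'fx': 472.6518700362543, 'fy': 472.6518700362543, 'cx': 313.70204848145625, 'cy': 199.79048214090776, 'R': array([[-0.653087  ,  0.75721672, -0.01001027],
       [ 0.4592462 ,  0.38551254, -0.80029558],
       [-0.60213811, -0.52725982, -0.59952213]]), 't': array([ 0.27391594, -0.14449824,  1.68289864])} [1.25858861 0.73561698 0.89603564]
```

View pics/top1.png

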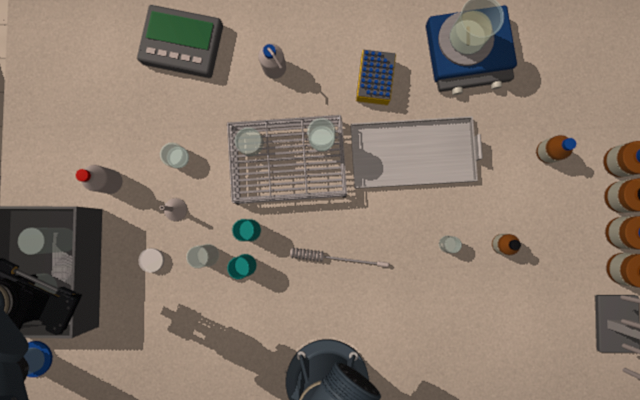

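View pics/scene1.png

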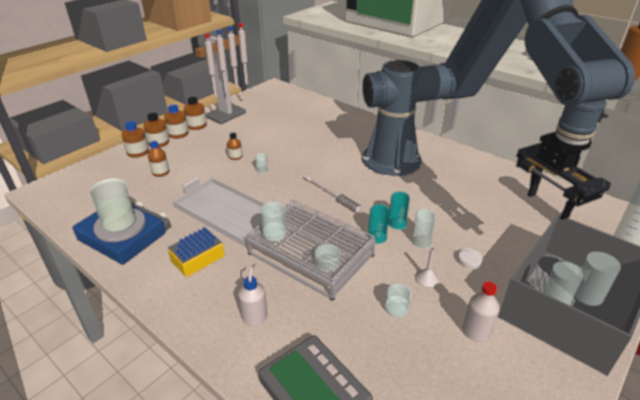

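Top view: rack (230–347, 118–204), jar (321,135) right back, dish (248,140) left back, tray (353–480, 120–188) with its pull at (479,146), tall beaker (201,257), short jar (175,156), funnel (176,208), small beaker (451,245). The turquoise ones are at (246,230) and (242,266).

```bash
python3 - <<'E'
from h import *
a=cv2.imread('pics/top1.png')
b=np.hstack([cv2.resize(a[105:215,225:355],None,fx=3,fy=3,interpolation=2),cv2.resize(a[105:215,350:490],None,fx=2.9,fy=3,interpolation=2)])
def c(u,v,r=27): return cv2.resize(a[v-r:v+r,u-r:u+r],(199,199),interpolation=2)
d=np.hstack([c(201,257),c(175,156),c(176,208),c(451,245)])
w=max(b.shape[1],d.shape[1])
p=lambda i:cv2.copyMakeBorder(i,0,0,0,w-i.shape[1],0)
cv2.imwrite('pics/mos1.png',np.vstack([p(b),p(d)]));print(b.shape,d.shape)
E
```

```text
(330, 796, 3) (199, 796, 3)
```

View pics/mos1.png

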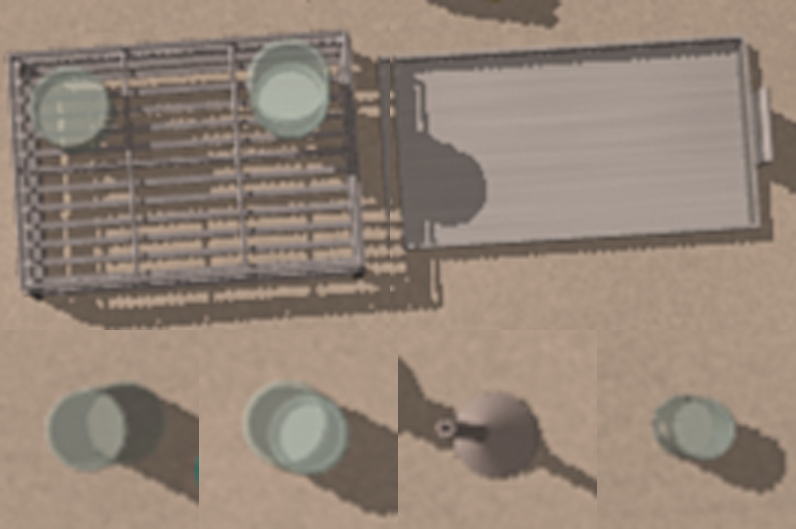

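```bash
cat >> h.py <<'E'
def pts(m,d):
    for k,(u,v,z) in d.items(): print(k,ray(m,u,v,z).round(4))
E
python3 - <<'E'
from h import *
m=robot.camera_model('top')
c=[ray(m,u,v,.07) for u,v in((229,123.3),(340.7,116.7),(345.7,196.7),(235,203.3))]
for p in c: print(p.round(4))
ctr=sum(c)/4; yv=(c[0]+c[3]-c[1]-c[2])/2; xv=(c[0]+c[1]-c[2]-c[3])/2
print('rack',ctr,np.linalg.norm(yv),np.linalg.norm(xv),np.degrees([np.arctan2(-yv[0],yv[1]),np.arctan2(xv[1],xv[0])]))
pts(m,dict(trTR=(471.4,118.3,.022),trBR=(476.5,181,.022),pull=(479.6,146.7,.05),pullT=(479.6,134.3,.05),pullB=(480.3,159,.05),tall=(197.6,257.1,.1),sj=(171.3,154.8,.062),fbase=(175.9,209.5,0.01),ftip=(161.8,207.6,.105),sb=(453.3,244.6,.058)))
from scipy.spatial.transform import Rotation as R
print(R.from_quat(robot.get_obs()['tool_rot']).as_matrix().round(3))
E
```

```text
[0.6355 0.2437 0.07  ]
[ 0.6523 -0.0291  0.07  ]
[ 0.4569 -0.0417  0.07  ]
[0.4398 0.2261 0.07  ]
rack [0.54612635 0.09973064 0.07      ] 0.27079281219846746 0.19613719019902992 [3.58938328 4.41322145]
trTR [ 0.6603 -0.3608  0.022 ]
trBR [ 0.5011 -0.3716  0.022 ]
pull [ 0.583  -0.3715  0.05  ]
pullT [ 0.6138 -0.3719  0.05  ]
pullB [ 0.5525 -0.3728  0.05  ]
tall [0.3113 0.3065 0.1   ]
sj [0.5588 0.3862 0.062 ]
fbase [0.4266 0.3883 0.01  ]
ftip [0.427  0.3918 0.105 ]
sb [ 0.3427 -0.3025  0.058 ]
[[-0.001  0.403  0.915]
 [-0.002  0.915 -0.403]
 [-1.    -0.002 -0.   ]]
```

```bash
cat >> h.py <<'E'
from scipy.spatial.transform import Rotation as Rot
A=np.radians(4.0); RC=np.array([.546,.0997])
RX=np.array([np.cos(A),np.sin(A)]); RY=np.array([-np.sin(A),np.cos(A)])
def rk(x,y): return RC+x*RX+y*RY          # rack -> world
def yaw_of(o): 
    M=Rot.from_quat(o['tool_rot']).as_matrix(); return np.degrees(np.arctan2(M[1,1],M[0,1]))
def go(targets,step=38):
    """print tool-axis moves (x,y,z mm, twist deg, n rows) through targets [x,y,z,yaw]"""
    o=robot.get_obs(); p=np.array(o['position']);yw=yaw_of(o);rows=[]
    print('now',p.round(4),round(yw,1),'w',round(o['grip_width'],4),'F',np.round(o['ft_force'],1),'t',round(o['time'],1))
    for t in targets:
        q=np.array(t[:3]);ty=t[3];d=(q-p)*1000;n=int(max(np.ceil(np.linalg.norm(d)/step),np.ceil(abs(ty-yw)/7),1))
        r=[]
        for i in range(n):
            a=np.radians(yw+(ty-yw)*i/n);M=np.array([[0,0,-1],[np.cos(a),np.sin(a),0],[np.sin(a),-np.cos(a),0]])
            r.append([*(M@d/n).round(0).astype(int).tolist(),round(-(ty-yw)/n,1)])
        print(n,'rows ->',np.round(t,3),':',r if abs(ty-yw)>.5 else r[0])
        p,yw=q,ty
E
python3 - <<'E'
from h import *
s=rk(.004,-.4725-.004-.0095-.015); print(s)
go([[*s,.26,4],[*s,.015,4]])
E
```

```text
[ 0.58493825 -0.39980056]
now [0.2515 0.5715 0.2217] 66.2 w 0.0868 F [ 0.1  0.6 -0.6] t 0.1
28 rows -> [ 0.585 -0.4    0.26   4.   ] : [[-1, -27, 25, np.float64(2.2)], [-1, -26, 26, np.float64(2.2)], [-1, -25, 27, np.float64(2.2)], [-1, -24, 28, np.float64(2.2)], [-1, -23, 29, np.float64(2.2)], [-1, -22, 30, np.float64(2.2)], [-1, -20, 30, np.float64(2.2)], [-1, -19, 31, np.float64(2.2)], [-1, -18, 32, np.float64(2.2)], [-1, -17, 33, np.float64(2.2)], [-1, -16, 33, np.float64(2.2)], [-1, -14, 34, np.float64(2.2)], [-1, -13, 34, np.float64(2.2)], [-1, -12, 35, np.float64(2.2)], [-1, -10, 35, np.float64(2.2)], [-1, -9, 36, np.float64(2.2)], [-1, -7, 36, np.float64(2.2)], [-1, -6, 36, np.float64(2.2)], [-1, -5, 36, np.float64(2.2)], [-1, -3, 37, np.float64(2.2)], [-1, -2, 37, np.float64(2.2)], [-1, 0, 37, np.float64(2.2)], [-1, 1, 37, np.float64(2.2)], [-1, 2, 37, np.float64(2.2)], [-1, 4, 36, np.float64(2.2)], [-1, 5, 36, np.float64(2.2)], [-1, 7, 36, np.float64(2.2)], [-1, 8, 36, np.float64(2.2)]]
7 rows -> [ 0.585 -0.4    0.015  4.   ] : [35, 0, 0, 0.0]
```

Call:
{"fn": "carry_out", "kwargs": {
  "commands": [
    [[0.2,-1,-27,25,2.2],[0.2,-1,-26,26,2.2],[0.2,-1,-25,27,2.2],[0.2,-1,-24,28,2.2],[0.2,-1,-23,29,2.2],[0.2,-1,-22,30,2.2],[0.2,-1,-20,30,2.2],[0.2,-1,-19,31,2.2]]
  ]
}}

```text
time: 0.77
position: [0.346, 0.289, 0.2256]
tool_rot: [0.249, 0.663, -0.25, 0.66]
ft_force: [0.8, 0.5, 0.5]
grip_width: 0.0416
```

Call:
{"fn": "carry_out", "kwargs": {
  "commands": [
    [[0.2,-2,-18,32,2.2],[0.2,-2,-17,33,2.2],[0.2,-2,-16,33,2.2],[0.2,-2,-14,34,2.2],[0.2,-1,-13,34,2.2],[0.2,-1,-12,35,2.2],[0.2,-1,-10,35,2.2],[0.2,-1,-9,36,2.2]]
  ]
}}

```text
time: 1.43
position: [0.4398, -0.0039, 0.2369]
tool_rot: [0.352, 0.615, -0.354, 0.611]
ft_force: [0.9, 0.3, 0.8]
grip_width: 0.0177
```

Call:
{"fn": "carry_out", "kwargs": {
  "commands": [
    [[0.2,-2,-7,36,2.2],[0.2,-2,-6,36,2.2],[0.2,-2,-5,36,2.2],[0.2,-2,-3,37,2.2],[0.2,-1,-2,37,2.2],[0.2,-1,0,37,2.2],[0.2,-1,1,37,2.2],[0.2,-1,2,37,2.2]]
  ]
}}

```text
time: 2.1
position: [0.5303, -0.2988, 0.2457]
tool_rot: [0.447, 0.551, -0.449, 0.543]
ft_force: [1.3, 0.0, -0.3]
grip_width: 0.0177
```

```bash
python3 - <<'E'
from h import *
s=rk(.004,-.4725-.004-.0095-.015); print(s)
go([[*s,.2,4],[*s,.015,4]])
im,m=snap('wrist','w1'); print(m['R'].round(2).tolist(),m['t'])
E
```

```text
[ 0.58493825 -0.39980056]
now [ 0.5303 -0.2988  0.2457] 11.4 w 0.0177 F [ 1.3  0.  -0.3] t 2.1
4 rows -> [ 0.585 -0.4    0.2    4.   ] : [[11, 8, 27, np.float64(1.8)], [11, 9, 27, np.float64(1.8)], [11, 10, 27, np.float64(1.8)], [11, 11, 27, np.float64(1.8)]]
5 rows -> [ 0.585 -0.4    0.015  4.   ] : [37, 0, 0, 0.0]
[[0.98, 0.2, -0.01], [0.19, -0.94, 0.28], [0.04, -0.28, -0.96]] [-0.45787781 -0.42164224  0.30679515]
```

View pics/w1.png

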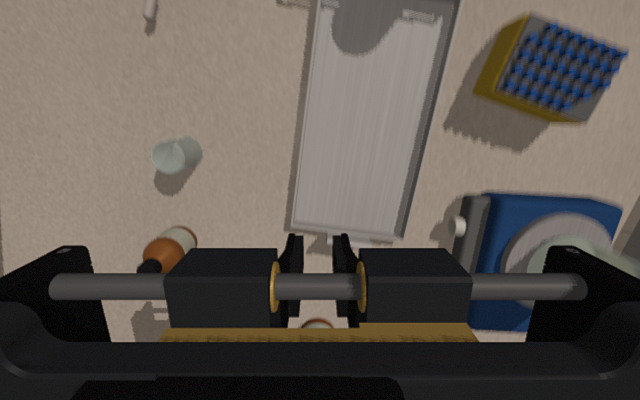

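The wrist view shows the tray's end wall at (292–400, 228–240) with the pull at about (345,240). It matches the top-view estimate.

Call:
{"fn": "carry_out", "kwargs": {
  "commands": [
    [[0.2,11,8,27,1.8],[0.2,11,9,27,1.8],[0.2,11,10,27,1.8],[0.2,11,11,27,1.8],[0.2,0,0,0,0]]
  ]
}}

```text
time: 2.57
position: [0.5862, -0.4169, 0.1972]
tool_rot: [0.483, 0.515, -0.488, 0.513]
ft_force: [0.9, 0.7, -1.1]
grip_width: 0.0174
```

```bash
python3 - <<'E'
from h import *
s=rk(.004,-.4725-.004-.0095-.015); e=rk(.002,-.184-.004-.0095)
go([[*s,.02,4],[*e,.02,4]])
im,m=snap('wrist','w2')
E
```

```text
now [ 0.5862 -0.4169  0.1972] 3.3 w 0.0174 F [ 0.9  0.7 -1.1] t 2.6
5 rows -> [ 0.585 -0.4    0.02   4.   ] : [[35, 0, -3, np.float64(-0.1)], [35, 0, -3, np.float64(-0.1)], [35, 0, -3, np.float64(-0.1)], [35, 0, -3, np.float64(-0.1)], [35, 0, -3, np.float64(-0.1)]]
8 rows -> [ 0.562 -0.097  0.02   4.   ] : [0, 0, -38, 0.0]
```

View pics/w2.png

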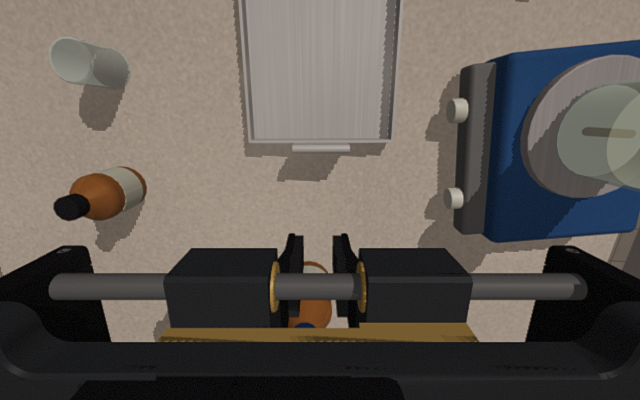

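```bash
python3 - <<'E'
from h import *
m=robot.camera_model('wrist')
pts(m,dict(pl=(293,146,.05),pr=(350,146,.05),c1=(246,142,.022),c2=(392,140,.022),sbtop=(69,60,.058),sbrim=(106,69,0)))
print(-m['R'].T@m['t'])
t=robot.camera_model('top');pts(t,dict(bottle=(547,155,0.0)))
E
```

```text
pl [ 0.5546 -0.3686  0.05  ]
pr [ 0.614  -0.3651  0.05  ]
c1 [ 0.4986 -0.3705  0.022 ]
c2 [ 0.6636 -0.3585  0.022 ]
sbtop [ 0.3409 -0.2999  0.058 ]
sbrim [ 0.3351 -0.3005  0.    ]
[ 0.5818146  -0.33350961  0.35979733]
bottle [ 0.5709 -0.5588  0.    ]
```

Call:
{"fn": "carry_out", "kwargs": {
  "commands": [
    [[0.2,35,0,0,0],[0.2,35,0,0,0],[0.2,35,0,0,0],[0.2,35,0,-1,-0.7],[0.2,30,0,-1,0],[0.2,4,0,0,0]]
  ]
}}

```text
time: 3.12
position: [0.5853, -0.4094, 0.024]
tool_rot: [0.479, 0.519, -0.483, 0.519]
ft_force: [-0.1, 1.2, -0.5]
grip_width: 0.0179
```

Call:
{"fn": "carry_out", "kwargs": {
  "commands": [
    [[0.2,0,0,-15,0],[0.2,0,0,-20,0],[0.2,0,0,-20,0],[0.2,0,0,-20,0],[0.2,0,0,-20,0],[0.2,0,0,-20,0],[0.2,0,0,-20,0],[0.2,0,0,-20,0]]
  ]
}}

```text
time: 3.78
position: [0.5752, -0.2532, 0.0329]
tool_rot: [0.478, 0.514, -0.483, 0.524]
ft_force: [0.1, -1.4, -1.6]
grip_width: 0.0174
```

```bash
python3 - <<'E'
from h import *
e=rk(.002,-.1975)
go([[*e,.02,4]])
im,m=snap('top','top2')
a=im[100:220,220:500,::-1]
cv2.imwrite('pics/c2.png',cv2.resize(a,None,fx=2.8,fy=2.8,interpolation=2))
E
```

```text
now [ 0.5752 -0.2532  0.0329] 4.4 w 0.0174 F [ 0.1 -1.4 -1.6] t 3.8
5 rows -> [ 0.562 -0.097  0.02   4.   ] : [3, 0, -31, np.float64(0.1)]
```

View pics/c2.png

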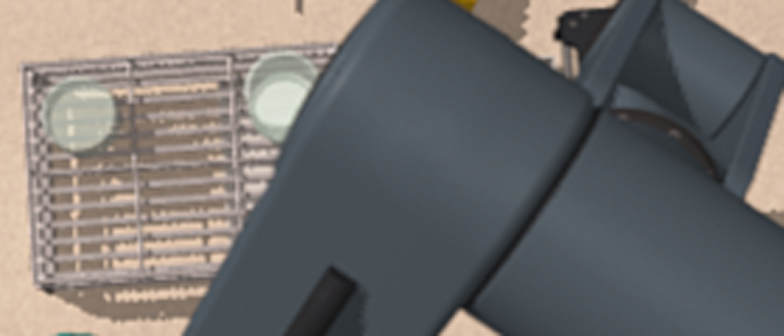

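The arm hides the tray in this top view. The jar and dish look unmoved.

Call:
{"fn": "carry_out", "kwargs": {
  "commands": [
    [[0.2,3,0,-16,0],[0.2,3,0,-16,0],[0.2,3,0,-16,0],[0.2,2,0,-16,0],[0.2,2,0,-16,0],[0.2,2,0,-16,0],[0.2,1,0,-12,0],[0.2,1,0,-8,0]]
  ]
}}

```text
time: 4.5
position: [0.5713, -0.1304, 0.0238]
tool_rot: [0.477, 0.508, -0.48, 0.533]
ft_force: [-0.1, -2.9, 1.7]
grip_width: 0.0174
```

```bash
python3 - <<'E'
from h import *
e=rk(.002,-.1975)
go([[*e,.02,4]],5)
im,m=snap('wrist','w3')
E
```

```text
now [ 0.5713 -0.1304  0.0238] 4.8 w 0.0174 F [-0.1 -2.9  1.7] t 4.5
7 rows -> [ 0.562 -0.097  0.02   4.   ] : [[1, -1, -5, np.float64(0.1)], [1, -1, -5, np.float64(0.1)], [1, -1, -5, np.float64(0.1)], [1, -1, -5, np.float64(0.1)], [1, -1, -5, np.float64(0.1)], [1, -1, -5, np.float64(0.1)], [1, -1, -5, np.float64(0.1)]]
```

View pics/w3.png

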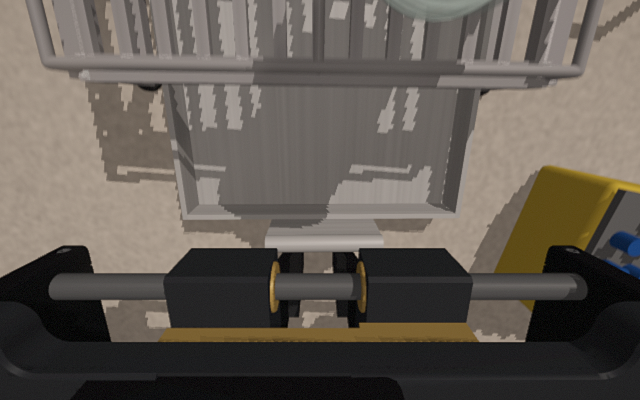

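The tray is entering the slot centred: its end wall spans (183–455, 213), below the bar at row 75. The yellow tip box at right (490+) stays clear of the hand.

Call:
{"fn": "carry_out", "kwargs": {
  "commands": [
    [[0.2,1,-1,-6,0.1],[0.2,1,-1,-6,0.1],[0.2,1,-1,-6,0.1],[0.2,1,-1,-5,0.1],[0.2,0,0,-4,0.1],[0.2,0,0,-3,0.1]]
  ]
}}

```text
time: 5.05
position: [0.5648, -0.0987, 0.0182]
tool_rot: [0.48, 0.505, -0.483, 0.53]
ft_force: [-0.9, -2.6, 2.3]
grip_width: 0.0176
```

Call:
{"fn": "carry_out", "kwargs": {
  "commands": [
    [[0.2,0,0,-3,0],[0.2,0,0,-2,0],[0.2,0,0,-2,0]]
  ]
}}

```text
time: 5.3
position: [0.5649, -0.0975, 0.0183]
tool_rot: [0.477, 0.504, -0.484, 0.534]
ft_force: [-2.1, -9.2, 0.7]
grip_width: 0.0175
```

Call:
{"fn": "carry_out", "kwargs": {
  "commands": [
    [[0.2,0,0,-4,0],[0.2,0,0,-4,0],[0.2,0,0,-4,0]]
  ]
}}

```text
time: 5.55
position: [0.5658, -0.0979, 0.0186]
tool_rot: [0.471, 0.5, -0.486, 0.54]
ft_force: [-2.9, -17.0, 0.3]
grip_width: 0.0177
```

```bash
python3 - <<'E'
from h import *
o=robot.get_obs();print(o['position'],o['ft_force'],yaw_of(o))
p=o['position'][:2]-RC;print('rack frame TCP',p@RX,p@RY)
E
```

```text
[ 0.56583088 -0.09791466  0.01862725] [ -2.85903001 -16.97363766   0.26787752] 4.763613111704293
rack frame TCP 0.005997669676066052 -0.19851660918311825
```

```bash
python3 - <<'E'
from h import *
o=robot.get_obs()
s=o['position']-[0,.02,0]
go([[*s,4],[s[0],s[1],.2,4],[.345,-.32,.2,-86]])
E
```

```text
now [ 0.5658 -0.0979  0.0186] 4.8 w 0.0177 F [ -2.9 -17.    0.3] t 5.5
1 rows -> [ 0.566 -0.118  0.019  4.   ] : [[0, -2, 20, np.float64(0.8)]]
5 rows -> [ 0.566 -0.118  0.2    4.   ] : [-36, 0, 0, 0.0]
13 rows -> [  0.345  -0.32    0.2   -86.   ] : [[0, -18, 14, 6.9], [0, -16, 16, 6.9], [0, -14, 18, 6.9], [0, -12, 20, 6.9], [0, -9, 21, 6.9], [0, -7, 22, 6.9], [0, -4, 23, 6.9], [0, -1, 23, 6.9], [0, 2, 23, 6.9], [0, 4, 23, 6.9], [0, 7, 22, 6.9], [0, 10, 21, 6.9], [0, 12, 20, 6.9]]
```

Call:
{"fn": "carry_out", "kwargs": {
  "commands": [
    [[0.2,0,-2,20,0.5],[0.2,-36,0,0,0],[0.2,-36,0,0,0],[0.2,-36,0,0,0],[0.2,-36,0,0,0],[0.2,-36,0,0,0],[0.2,0,0,0,0]]
  ]
}}

```text
time: 6.13
position: [0.5539, -0.1063, 0.1964]
tool_rot: [0.473, 0.507, -0.493, 0.526]
ft_force: [0.5, -0.3, -0.5]
grip_width: 0.0175
```

Call:
{"fn": "carry_out", "kwargs": {
  "commands": [
    [[1,0,-23,13,7],[1,0,-20,15,7],[1,0,-18,18,7],[1,0,-16,21,7],[1,0,-13,23,7],[1,0,-10,24,7],[1,0,-7,26,7],[1,0,-4,26,7]]
  ]
}}

```text
time: 6.8
position: [0.3765, -0.2188, 0.1985]
tool_rot: [-0.669, -0.212, 0.674, -0.231]
ft_force: [-0.4, -0.6, -0.4]
grip_width: 0.0625
```

Call:
{"fn": "carry_out", "kwargs": {
  "commands": [
    [[1,0,-1,26,7],[1,0,2,26,7],[1,0,5,26,7],[1,0,9,25,7],[1,0,12,24,7],[1,0,0,0,0]]
  ]
}}

```text
time: 7.3
position: [0.2572, -0.2896, 0.1964]
tool_rot: [-0.706, 0.003, 0.709, -0.006]
ft_force: [0.5, 0.7, 0.2]
grip_width: 0.0863
```

```bash
python3 - <<'E'
from h import *
go([[.341,-.3,.2,-86]])
im,m=snap('wrist','w4'); im2,m2=snap('top','top3')
a=np.hstack([cv2.resize(im,(640,400)),]); b=cv2.resize(im2[100:220,220:400],None,fx=1.6,fy=1.6,interpolation=2)
b=cv2.copyMakeBorder(b,0,0,0,640-b.shape[1],0)
cv2.imwrite('pics/c4.png',np.vstack([a,b])[:,:,::-1])
E
```

```text
now [ 0.2572 -0.2896  0.1964] -89.8 w 0.0863 F [0.5 0.7 0.2] t 7.3
3 rows -> [  0.341  -0.3     0.2   -86.   ] : [[-1, 4, -28, np.float64(-1.3)], [-1, 4, -28, np.float64(-1.3)], [-1, 5, -28, np.float64(-1.3)]]
```

View pics/c4.png

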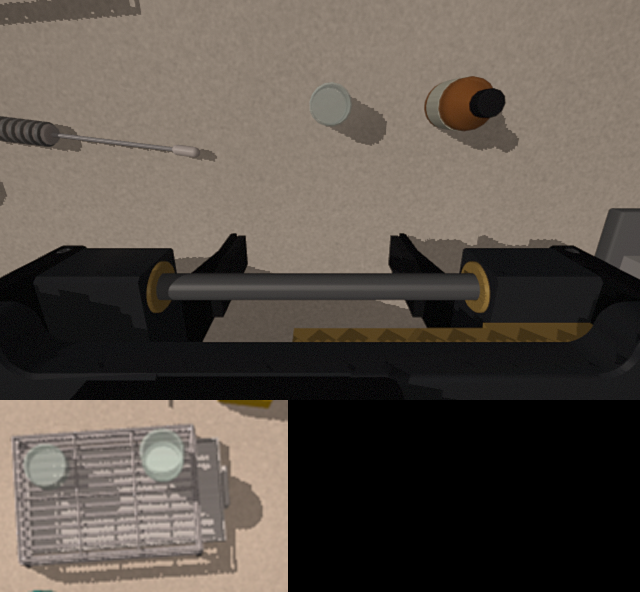

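Tray is home, its pull at about (361,154) in the top view. The small beaker's top is at (330,104) in the wrist view, and the amber bottle is near it at (460,103), so I'll grip at a skewed yaw to keep the hand clear of the bottle.

```bash
python3 - <<'E'
from h import *
m=robot.camera_model('wrist'); pts(m,dict(sb=(330,104,.058),sbL=(310,104,.058),sbR=(351,104,.058),bot=(462,103,0.02)))
t=robot.camera_model('top'); pts(t,dict(pull=(360.6,154.4,.05)))
b=ray(m,330,104,.058)
go([[b[0],b[1],.15,-42],[b[0],b[1],.030,-42]])
E
```

```text
sb [ 0.3455 -0.2994  0.058 ]
sbL [ 0.3453 -0.2799  0.058 ]
sbR [ 0.3457 -0.3198  0.058 ]
bot [ 0.3488 -0.4463  0.02  ]
pull [ 0.5631 -0.079   0.05  ]
now [ 0.2589 -0.2878  0.1963] -89.4 w 0.0869 F [ 1.8 -0.4 -0.7] t 7.4
7 rows -> [  0.346  -0.299   0.15  -42.   ] : [[7, 2, -12, np.float64(-6.8)], [7, 3, -12, np.float64(-6.8)], [7, 5, -12, np.float64(-6.8)], [7, 6, -11, np.float64(-6.8)], [7, 7, -10, np.float64(-6.8)], [7, 8, -9, np.float64(-6.8)], [7, 9, -8, np.float64(-6.8)]]
4 rows -> [ 3.46e-01 -2.99e-01  3.00e-02 -4.20e+01] : [30, 0, 0, 0.0]
```

Call:
{"fn": "carry_out", "kwargs": {
  "commands": [
    [[1,7,2,-12,-6.8],[1,7,3,-12,-6.8],[1,7,5,-12,-6.8],[1,7,6,-11,-6.8],[1,7,7,-10,-6.8],[1,7,8,-9,-6.8],[1,7,9,-8,-6.8],[1,0,0,0,0]]
  ]
}}

```text
time: 8.07
position: [0.3536, -0.2868, 0.1424]
tool_rot: [-0.637, -0.305, 0.64, -0.304]
ft_force: [0.2, -0.1, -0.0]
grip_width: 0.0871
```

```bash
python3 - <<'E'
from h import *
go([[.3448,-.2995,.15,-42],[.3448,-.2995,.025,-42]],30)
E
```

```text
now [ 0.3536 -0.2868  0.1424] -39.0 w 0.0871 F [ 0.2 -0.1 -0. ] t 8.1
1 rows -> [  0.345  -0.3     0.15  -42.   ] : [[-8, 1, 15, np.float64(3.0)]]
5 rows -> [ 3.45e-01 -3.00e-01  2.50e-02 -4.20e+01] : [25, 0, 0, 0.0]
```

Call:
{"fn": "carry_out", "kwargs": {
  "commands": [
    [[1,0,1,10,2],[1,0,0,5,0],[1,25,0,0,0],[1,25,0,0,0],[1,25,0,0,0],[1,20,0,0,0],[1,10,0,0,0],[1,5,0,0,0]]
  ]
}}

```text
time: 8.73
position: [0.3432, -0.301, 0.0325]
tool_rot: [-0.645, -0.286, 0.647, -0.29]
ft_force: [-0.4, -0.4, -0.0]
grip_width: 0.0871
```

```bash
python3 - <<'E'
from h import *
go([[.3448,-.2995,.025,-41]],30)
E
```

```text
now [ 0.3432 -0.301   0.0325] -42.0 w 0.0871 F [-0.4 -0.4 -0. ] t 8.7
1 rows -> [ 3.45e-01 -3.00e-01  2.50e-02 -4.10e+01] : [[7, 0, -2, np.float64(-1.0)]]
```

Close gently and lift.

Call:
{"fn": "carry_out", "kwargs": {
  "commands": [
    [[1,7,0,-1,0],[0.6,0,0,0,0],[0.5,0,0,0,0],[0.4,0,0,0,0],[0.4,0,0,0,0],[0.3,0,0,0,0],[0.3,0,0,0,0],[0.3,0,0,0,0]]
  ],
  "force": 8
}}

```text
time: 9.4
position: [0.3434, -0.3024, 0.028]
tool_rot: [-0.646, -0.282, 0.647, -0.289]
ft_force: [0.2, 0.3, -0.6]
grip_width: 0.0482
```

Call:
{"fn": "carry_out", "kwargs": {
  "commands": [
    [[0.3,0,0,0,0],[0.3,-10,0,0,0],[0.3,-20,0,0,0],[0.3,-20,0,0,0],[0.3,-20,0,0,0],[0.3,0,0,0,0]]
  ]
}}

```text
time: 9.9
position: [0.3429, -0.3006, 0.0998]
tool_rot: [-0.646, -0.284, 0.648, -0.288]
ft_force: [1.6, 0.2, -0.5]
grip_width: 0.0422
```

```bash
python3 - <<'E'
from h import *
j=rk(.045,-.088); print('nominal jar',j)
t=robot.camera_model('top')
# jar top circle & dish top circle from mos1 crop
pts(t,dict(jar=(225+290/3,105+82/3,.147),dish=(225+70/3,105+108/3,.091)))
print('bays',rk(.045,-.088),rk(.045,.088))
b=rk(-.045,-.088)
go([[.35,-.3,.2,-42],[*b,.2,-86]],30)
E
```

```text
nominal jar [0.59702895 0.0150534 ]
jar [0.5978 0.0163 0.147 ]
dish [0.5881 0.1923 0.091 ]
bays [0.59702895 0.0150534 ] [0.58475181 0.19062468]
now [ 0.3429 -0.3006  0.0998] -42.3 w 0.0422 F [ 1.6  0.2 -0.5] t 9.9
4 rows -> [  0.35  -0.3    0.2  -42.  ] : [-25, 1, -1, np.float64(-0.1)]
12 rows -> [ 5.07e-01  9.00e-03  2.00e-01 -8.60e+01] : [[0, -7, -28, 3.7], [0, -9, -27, 3.7], [0, -11, -27, 3.7], [0, -13, -26, 3.7], [0, -14, -25, 3.7], [0, -16, -24, 3.7], [0, -17, -23, 3.7], [0, -19, -22, 3.7], [0, -20, -21, 3.7], [0, -21, -19, 3.7], [0, -23, -18, 3.7], [0, -24, -16, 3.7]]
```

Call:
{"fn": "carry_out", "kwargs": {
  "commands": [
    [[0.3,-25,1,-1,0],[0.3,-25,1,-1,0],[0.3,-25,1,-1,0],[0.3,-18,-7,-24,3.7],[0.3,0,-9,-27,3.7],[0.3,0,-11,-27,3.7],[0.3,0,-13,-26,3.7],[0.3,0,-14,-25,3.7]]
  ]
}}

```text
time: 10.57
position: [0.4134, -0.1763, 0.1945]
tool_rot: [-0.686, -0.166, 0.687, -0.173]
ft_force: [1.0, 0.1, -0.1]
grip_width: 0.0422
```

Call:
{"fn": "carry_out", "kwargs": {
  "commands": [
    [[0.3,0,-16,-24,3.7],[0.3,0,-17,-23,3.7],[0.3,0,-19,-22,3.7],[0.3,0,-20,-21,3.7],[0.3,0,-21,-19,3.7],[0.3,0,-15,-13,3.7],[0.3,0,-10,-8,3.7],[0.3,0,0,0,0]]
  ]
}}

```text
time: 11.23
position: [0.504, -0.0092, 0.1876]
tool_rot: [-0.706, -0.003, 0.709, -0.007]
ft_force: [0.1, 0.3, -0.8]
grip_width: 0.0421
```

```bash
python3 - <<'E'
from h import *
b=rk(-.045,-.088)
go([[*b,.2,-86],[*b,.088,-86]],15)
E
```

```text
now [ 0.504  -0.0092  0.1876] -89.2 w 0.0421 F [ 0.1  0.3 -0.8] t 11.2
2 rows -> [ 5.07e-01  9.00e-03  2.00e-01 -8.60e+01] : [[-6, -9, -2, np.float64(-1.6)], [-6, -9, -2, np.float64(-1.6)]]
8 rows -> [ 5.07e-01  9.00e-03  8.80e-02 -8.60e+01] : [14, 0, 0, 0.0]
```

Call:
{"fn": "carry_out", "kwargs": {
  "commands": [
    [[0.3,0,-9,-2,-1.6],[0.3,0,-8,-1,-1],[0.3,15,0,0,0],[0.3,20,0,0,0],[0.3,20,0,0,0],[0.3,15,0,0,0],[0.3,8,0,0,0],[0.3,3,0,0,0]]
  ]
}}

```text
time: 11.9
position: [0.5035, 0.0076, 0.103]
tool_rot: [-0.704, -0.025, 0.709, -0.029]
ft_force: [-0.4, -0.2, 0.6]
grip_width: 0.0421
```

```bash
python3 - <<'E'
from h import *
b=rk(-.045,-.088)
go([[*b,.083,-86]],5)
im,m=snap('wrist','w5')
E
```

```text
now [0.5035 0.0076 0.103 ] -85.6 w 0.0421 F [-0.4 -0.2  0.6] t 11.9
5 rows -> [ 5.07e-01  9.00e-03  8.30e-02 -8.60e+01] : [4, 0, -1, np.float64(0.1)]
```

View pics/w5.png

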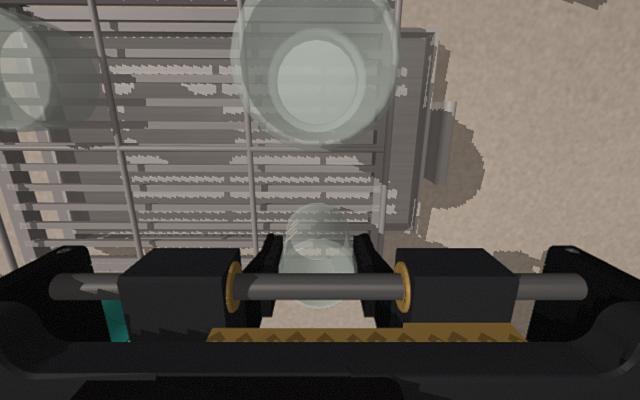

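The beaker is held upright at (320,260), in line with the jar (316,70), with the divider wires either side of its bay. Lowering it.

Call:
{"fn": "carry_out", "kwargs": {
  "commands": [
    [[0.3,5,0,-1,0],[0.3,5,0,-1,0],[0.3,4,0,0,0],[0.3,2,0,0,0]]
  ]
}}

```text
time: 12.28
position: [0.5071, 0.0067, 0.0877]
tool_rot: [-0.706, -0.025, 0.707, -0.029]
ft_force: [-0.6, -0.0, -0.1]
grip_width: 0.0422
```

Call:
{"fn": "carry_out", "kwargs": {
  "commands": [
    [[0.3,2,0,0,0],[0.3,2,0,0,0]]
  ]
}}

```text
time: 12.45
position: [0.5078, 0.0066, 0.0839]
tool_rot: [-0.706, -0.025, 0.707, -0.03]
ft_force: [0.3, 0.0, -0.9]
grip_width: 0.0424
```

Call:
{"fn": "carry_out", "kwargs": {
  "commands": [
    [[0.3,2,0,0,0],[0.3,2,0,0,0]]
  ]
}}

```text
time: 12.62
position: [0.5086, 0.0065, 0.0814]
tool_rot: [0.707, 0.025, -0.706, 0.03]
ft_force: [-2.0, 1.2, 11.4]
grip_width: 0.0423
```

Call:
{"fn": "carry_out", "kwargs": {
  "commands": [
    [[0.52,0,0,0,0],[0.56,0,0,0,0],[0.65,0,0,0,0],[0.75,0,0,0,0],[0.75,0,0,0,0],[0.75,-8,0,0,0],[0.75,-20,0,0,0],[0.75,-30,0,0,0]]
  ]
}}

```text
time: 13.28
position: [0.5047, 0.0076, 0.137]
tool_rot: [-0.703, -0.026, 0.71, -0.029]
ft_force: [0.8, 0.2, 0.4]
grip_width: 0.0648
```

Call:
{"fn": "carry_out", "kwargs": {
  "commands": [
    [[0.75,-35,0,0,0],[0.75,-30,0,0,0],[0.75,0,0,0,0]]
  ]
}}

```text
time: 13.53
position: [0.5072, 0.0077, 0.2097]
tool_rot: [-0.705, -0.025, 0.708, -0.029]
ft_force: [0.7, 0.2, 0.7]
grip_width: 0.0652
```

```bash
python3 - <<'E'
from h import *
go([[.47,.385,.22,-86]],38)
E
```

```text
now [0.5072 0.0077 0.2097] -85.6 w 0.0652 F [0.7 0.2 0.7] t 13.5
10 rows -> [  0.47    0.385   0.22  -86.   ] : [-1, -38, 1, np.float64(0.0)]
```

Call:
{"fn": "carry_out", "kwargs": {
  "commands": [
    [[1,-1,-38,1,0],[1,-1,-38,2,0],[1,-1,-38,3,0],[1,-1,-38,4,0],[1,-1,-38,4,0],[1,-1,-38,4,0],[1,-1,-38,4,0],[1,-1,-38,4,0]]
  ]
}}

```text
time: 14.2
position: [0.4625, 0.3121, 0.2197]
tool_rot: [0.71, 0.017, -0.704, 0.025]
ft_force: [0.6, 0.0, -0.6]
grip_width: 0.0868
```

Call:
{"fn": "carry_out", "kwargs": {
  "commands": [
    [[1,0,-36,4,0],[1,0,-20,2,0],[1,0,-8,0,0],[1,0,0,0,0]]
  ]
}}

```text
time: 14.53
position: [0.4481, 0.3859, 0.2185]
tool_rot: [0.71, 0.022, -0.704, 0.027]
ft_force: [0.2, -0.3, -0.1]
grip_width: 0.087
```

```bash
python3 - <<'E'
from h import *
go([[.5588,.3862,.2,-86]],38)
im,m=snap('wrist','w6'); im2,m2=snap('top','top4')
b=cv2.resize(im2[100:220,150:400],None,fx=1.6,fy=1.6,interpolation=2)
b=cv2.copyMakeBorder(b,0,0,0,640-b.shape[1],0)
cv2.imwrite('pics/c6.png',np.vstack([im,b])[:,:,::-1])
E
```

```text
now [0.4481 0.3859 0.2185] -86.0 w 0.087 F [ 0.2 -0.3 -0.1] t 14.5
3 rows -> [  0.559   0.386   0.2   -86.   ] : [6, 2, -37, np.float64(-0.0)]
```

View pics/c6.png

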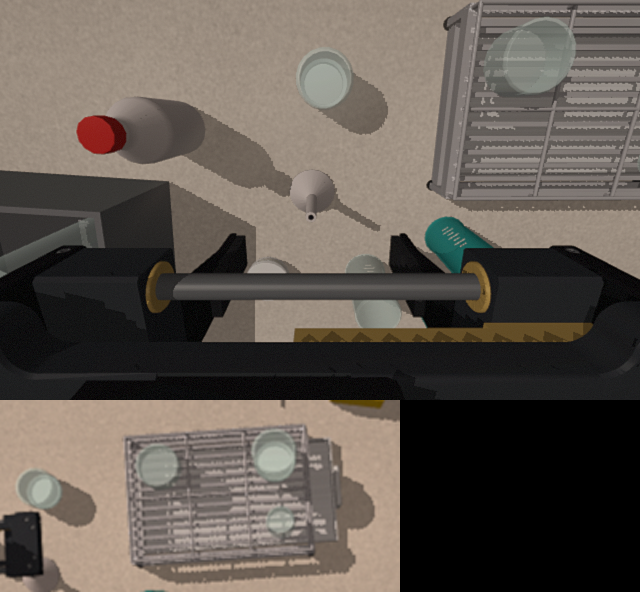

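The small beaker stands in front of the jar. In the wrist view the short jar's top is at (325,79), the funnel base at (313,190) and its tip at (311,217).

```bash
python3 - <<'E'
from h import *
m=robot.camera_model('wrist'); pts(m,dict(sj=(325,79,.062),sjL=(297,79,.062),sjR=(353,79,.062),fb=(313,191,0.01),ft=(311,217,.105)))
pts(robot.camera_model('top'),dict(sb=(150+280/1.6,100+121/1.6,.113)))
print('target',rk(-.045,-.088))
b=ray(m,325,79,.062)
go([[b[0],b[1],.2,-86],[b[0],b[1],.027,-86]],38)
E
```

```text
sj [0.5613 0.3833 0.062 ]
sjL [0.5594 0.4115 0.062 ]
sjR [0.5632 0.355  0.062 ]
fb [0.4306 0.3876 0.01  ]
ft [0.4283 0.3889 0.105 ]
sb [0.5029 0.0084 0.113 ]
target [0.50724819 0.00877532]
now [0.4484 0.3836 0.2184] -86.2 w 0.0867 F [ 0.2 -0.3  0.5] t 14.6
4 rows -> [  0.561   0.383   0.2   -86.   ] : [5, 2, -28, np.float64(-0.0)]
5 rows -> [ 5.61e-01  3.83e-01  2.70e-02 -8.60e+01] : [35, 0, 0, 0.0]
```

Call:
{"fn": "carry_out", "kwargs": {
  "commands": [
    [[1,5,1,-28,0],[1,5,0,-28,0],[1,5,0,-28,0],[1,3,0,-18,0],[1,0,0,-8,0],[1,0,0,0,0]]
  ]
}}

```text
time: 15.13
position: [0.563, 0.3764, 0.1998]
tool_rot: [0.707, 0.014, -0.706, 0.026]
ft_force: [-0.3, -0.9, 0.2]
grip_width: 0.0868
```

```bash
python3 - <<'E'
from h import *
go([[.5605,.3845,.2,-86],[.5605,.3845,.027,-86]],30)
E
```

```text
now [0.563  0.3764 0.1998] -86.8 w 0.0868 F [-0.3 -0.9  0.2] t 15.1
1 rows -> [  0.56    0.384   0.2   -86.   ] : [[0, -8, 2, np.float64(-0.8)]]
6 rows -> [ 5.60e-01  3.84e-01  2.70e-02 -8.60e+01] : [29, 0, 0, 0.0]
```

Call:
{"fn": "carry_out", "kwargs": {
  "commands": [
    [[1,0,-8,2,-0.5],[1,25,0,0,0],[1,30,0,0,0],[1,30,0,0,0],[1,30,0,0,0],[1,30,0,0,0],[1,18,0,0,0],[1,6,0,0,0]]
  ]
}}

```text
time: 15.8
position: [0.5561, 0.3814, 0.0332]
tool_rot: [0.709, 0.018, -0.705, 0.027]
ft_force: [-0.8, 0.0, 0.1]
grip_width: 0.087
```

```bash
python3 - <<'E'
from h import *
go([[.5605,.3845,.027,-86]],30)
E
```

```text
now [0.5561 0.3814 0.0332] -86.3 w 0.087 F [-0.8  0.   0.1] t 15.8
1 rows -> [ 5.60e-01  3.84e-01  2.70e-02 -8.60e+01] : [6, -3, -5, np.float64(-0.3)]
```

Call:
{"fn": "carry_out", "kwargs": {
  "commands": [
    [[1,6,-3,-5,0],[1,0,0,0,0],[0.75,0,0,0,0],[0.65,0,0,0,0],[0.55,0,0,0,0],[0.5,0,0,0,0],[0.5,0,0,0,0],[0.5,0,0,0,0]]
  ],
  "force": 15
}}

```text
time: 16.47
position: [0.5613, 0.3872, 0.0332]
tool_rot: [0.71, 0.02, -0.703, 0.027]
ft_force: [0.6, 0.3, -2.2]
grip_width: 0.0598
```

Call:
{"fn": "carry_out", "kwargs": {
  "commands": [
    [[0.5,0,0,0,0],[0.5,-10,0,0,0],[0.5,-20,0,0,0],[0.5,-30,0,0,0],[0.5,-35,0,0,0],[0.5,-35,0,0,0],[0.5,-15,0,0,0],[0.5,0,0,0,0]]
  ]
}}

```text
time: 17.13
position: [0.5573, 0.3872, 0.1838]
tool_rot: [0.707, 0.019, -0.706, 0.028]
ft_force: [0.3, 0.7, -1.1]
grip_width: 0.0596
```

```bash
python3 - <<'E'
from h import *
b=rk(-.045,.088);b=np.array([.5881,.1923])-.09*RX*.5+(b-np.array([.5881,.1923]))*.5; b=rk(-.045,.088)+[.001,0]
go([[*b,.18,-86],[*b,.09,-86]],30)
E
```

```text
now [0.5573 0.3872 0.1838] -86.2 w 0.0596 F [ 0.3  0.7 -1.1] t 17.1
8 rows -> [  0.496   0.184   0.18  -86.   ] : [0, 25, 9, np.float64(-0.0)]
3 rows -> [  0.496   0.184   0.09  -86.   ] : [30, 0, 0, 0.0]
```

Call:
{"fn": "carry_out", "kwargs": {
  "commands": [
    [[0.5,0,25,9,0],[0.5,0,25,9,0],[0.5,0,27,9,0],[0.5,0,27,9,0],[0.5,0,27,8,0],[0.5,0,25,8,0],[0.5,0,12,4,0],[0.5,0,8,2,0]]
  ]
}}

```text
time: 17.8
position: [0.5058, 0.2038, 0.1828]
tool_rot: [0.707, 0.022, -0.706, 0.029]
ft_force: [-0.8, -0.2, -1.6]
grip_width: 0.0597
```

```bash
python3 - <<'E'
from h import *
b=rk(-.045,.088)+[.001,0]
go([[*b,.18,-86],[*b,.1,-86]],20)
E
```

```text
now [0.5058 0.2038 0.1828] -85.9 w 0.0597 F [-0.8 -0.2 -1.6] t 17.8
2 rows -> [  0.496   0.184   0.18  -86.   ] : [1, 9, 6, np.float64(0.0)]
4 rows -> [  0.496   0.184   0.1   -86.   ] : [20, 0, 0, 0.0]
```

Call:
{"fn": "carry_out", "kwargs": {
  "commands": [
    [[0.5,0,9,6,0],[0.5,0,7,4,0],[0.5,15,0,0,0],[0.5,20,0,0,0],[0.5,20,0,0,0],[0.5,12,0,0,0],[0.5,5,0,0,0]]
  ]
}}

```text
time: 18.38
position: [0.4997, 0.1867, 0.1099]
tool_rot: [0.71, 0.023, -0.703, 0.028]
ft_force: [-0.5, 0.1, -2.1]
grip_width: 0.0591
```

```bash
python3 - <<'E'
from h import *
b=rk(-.045,.088)+[.001,0]
go([[*b,.088,-86]],5)
E
```

```text
now [0.4997 0.1867 0.1099] -85.9 w 0.0591 F [-0.5  0.1 -2.1] t 18.4
5 rows -> [  0.496   0.184   0.088 -86.   ] : [4, 0, 1, np.float64(0.0)]
```

Call:
{"fn": "carry_out", "kwargs": {
  "commands": [
    [[0.5,5,1,1,0],[0.5,5,1,1,0],[0.5,5,0,1,0],[0.5,3,0,0,0]]
  ]
}}

```text
time: 18.72
position: [0.4976, 0.1856, 0.0906]
tool_rot: [0.71, 0.024, -0.703, 0.028]
ft_force: [-0.2, -0.4, -1.3]
grip_width: 0.0596
```

Call:
{"fn": "carry_out", "kwargs": {
  "commands": [
    [[0.5,2,0,0,0],[0.5,2,0,0,0]]
  ]
}}

```text
time: 18.88
position: [0.4981, 0.1856, 0.0871]
tool_rot: [0.711, 0.024, -0.702, 0.029]
ft_force: [-3.7, -3.8, 16.8]
grip_width: 0.0599
```

Call:
{"fn": "carry_out", "kwargs": {
  "commands": [
    [[0.5,2,0,0,0],[0.5,2,0,0,0]]
  ]
}}

```text
time: 19.05
position: [0.4982, 0.1855, 0.0869]
tool_rot: [0.711, 0.024, -0.702, 0.029]
ft_force: [-4.0, -0.7, 13.8]
grip_width: 0.0598
```

Contact at z 0.087, as predicted. Release and rise, then over to the tall beaker with a look.

Call:
{"fn": "carry_out", "kwargs": {
  "commands": [
    [[0.72,0,0,0,0],[0.76,0,0,0,0],[0.85,0,0,0,0],[0.9,0,0,0,0],[0.9,-3,0,0,0],[0.9,-10,0,0,0],[0.9,-25,0,0,0],[0.9,-30,0,0,0]]
  ]
}}

```text
time: 19.72
position: [0.4951, 0.1853, 0.1549]
tool_rot: [0.708, 0.023, -0.705, 0.029]
ft_force: [0.8, 0.7, -0.1]
grip_width: 0.0779
```

Call:
{"fn": "carry_out", "kwargs": {
  "commands": [
    [[0.9,-35,0,0,0],[0.9,-30,0,0,0],[0.9,0,0,0,0]]
  ]
}}

```text
time: 19.97
position: [0.4969, 0.1864, 0.2288]
tool_rot: [0.711, 0.024, -0.702, 0.029]
ft_force: [0.7, 0.0, 0.8]
grip_width: 0.0778
```

```bash
python3 - <<'E'
from h import *
go([[.41,.28,.22,4]],38)
E
```

```text
now [0.4969 0.1864 0.2288] -85.8 w 0.0778 F [0.7 0.  0.8] t 20.0
13 rows -> [0.41 0.28 0.22 4.  ] : [[1, -8, 6, np.float64(-6.9)], [1, -8, 5, np.float64(-6.9)], [1, -9, 4, np.float64(-6.9)], [1, -9, 3, np.float64(-6.9)], [1, -10, 2, np.float64(-6.9)], [1, -10, 1, np.float64(-6.9)], [1, -10, 0, np.float64(-6.9)], [1, -10, -2, np.float64(-6.9)], [1, -9, -3, np.float64(-6.9)], [1, -9, -4, np.float64(-6.9)], [1, -8, -5, np.float64(-6.9)], [1, -8, -6, np.float64(-6.9)], [1, -7, -7, np.float64(-6.9)]]
```

```bash
python3 - <<'E'
from h import *
go([[.335,.215,.24,4]],38)
E
```

```text
now [0.4969 0.1864 0.2288] -85.8 w 0.0778 F [0.7 0.  0.8] t 20.0
13 rows -> [0.335 0.215 0.24  4.   ] : [[-1, -3, 12, np.float64(-6.9)], [-1, -5, 12, np.float64(-6.9)], [-1, -6, 11, np.float64(-6.9)], [-1, -7, 10, np.float64(-6.9)], [-1, -8, 9, np.float64(-6.9)], [-1, -10, 8, np.float64(-6.9)], [-1, -10, 7, np.float64(-6.9)], [-1, -11, 6, np.float64(-6.9)], [-1, -12, 4, np.float64(-6.9)], [-1, -12, 3, np.float64(-6.9)], [-1, -13, 1, np.float64(-6.9)], [-1, -13, 0, np.float64(-6.9)], [-1, -13, -2, np.float64(-6.9)]]
```

Call:
{"fn": "carry_out", "kwargs": {
  "commands": [
    [[1,-1,-3,12,-6.9],[1,-1,-5,12,-6.9],[1,-1,-6,11,-6.9],[1,-1,-7,10,-6.9],[1,-1,-8,9,-6.9],[1,-1,-10,8,-6.9],[1,-1,-10,7,-6.9],[1,-1,-11,6,-6.9]]
  ]
}}

```text
time: 20.63
position: [0.3981, 0.2031, 0.2402]
tool_rot: [0.615, 0.355, -0.601, 0.367]
ft_force: [0.7, -0.1, 0.3]
grip_width: 0.0869
```

Call:
{"fn": "carry_out", "kwargs": {
  "commands": [
    [[1,-1,-12,4,-6.9],[1,-1,-12,3,-6.9],[1,-1,-13,1,-6.9],[1,-1,-13,0,-6.9],[1,-1,-10,-2,-6],[1,0,0,0,0]]
  ]
}}

```text
time: 21.13
position: [0.3295, 0.2123, 0.2439]
tool_rot: [0.474, 0.521, -0.467, 0.535]
ft_force: [0.1, 0.5, -0.4]
grip_width: 0.0871
```

```bash
python3 - <<'E'
from h import *
go([[.311,.3065,.24,4]],38)
im,m=snap('wrist','w7')
im2,m2=snap('top','top5')
b=cv2.resize(im2[100:220,150:400],None,fx=1.6,fy=1.6,interpolation=2)
b=cv2.copyMakeBorder(b,0,0,0,640-b.shape[1],0)
cv2.imwrite('pics/c7.png',np.vstack([im,b])[:,:,::-1])
E
```

```text
now [0.3295 0.2123 0.2439] 6.6 w 0.0871 F [ 0.1  0.5 -0.4] t 21.1
3 rows -> [0.311 0.306 0.24  4.   ] : [[1, -3, -32, np.float64(0.9)], [1, -3, -32, np.float64(0.9)], [1, -3, -32, np.float64(0.9)]]
```

View pics/c7.png

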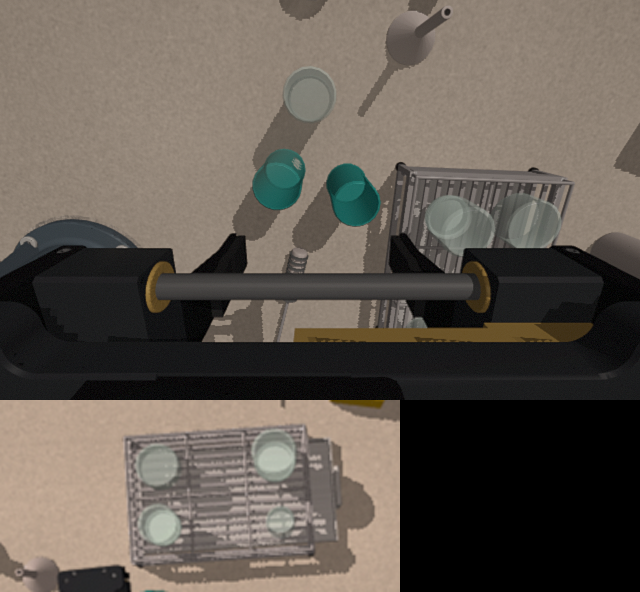

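The short jar is in its bay in front of the dish (top crop 160,525). In the wrist view the tall beaker's top is at (309,94), clear of the turquoise beakers at (283,178) and (352,195).

```bash
python3 - <<'E'
from h import *
m=robot.camera_model('wrist'); pts(m,dict(tb=(308.5,94.5,.1),tbL=(283,94,.1),tbR=(335,94,.1),f=(408,40,.01),ft=(447,12,.105),g1=(292,163,.1)))
b=(ray(m,308.5,94.5,.1)[:2]+[.3113,.3065])/2
go([[*b,.18,4],[*b,.06,4]],30)
E
```

```text
tb [0.3154 0.308  0.1   ]
tbL [0.2906 0.3057 0.1   ]
tbR [0.3411 0.3114 0.1   ]
f [0.4281 0.3875 0.01  ]
ft [0.4325 0.3912 0.105 ]
g1 [0.305 0.239 0.1  ]
now [0.3321 0.2125 0.2442] 6.3 w 0.087 F [-0.6  0.1 -0.3] t 21.2
4 rows -> [0.313 0.307 0.18  4.   ] : [[16, -2, -24, np.float64(0.6)], [16, -2, -24, np.float64(0.6)], [16, -3, -24, np.float64(0.6)], [16, -3, -24, np.float64(0.6)]]
4 rows -> [0.313 0.307 0.06  4.   ] : [30, 0, 0, 0.0]
```

Call:
{"fn": "carry_out", "kwargs": {
  "commands": [
    [[1,10,-2,-24,0.6],[1,10,-2,-24,0.6],[1,10,-3,-22,0.6],[1,10,-3,-14,0.6],[1,5,0,-6,0],[1,0,0,0,0]]
  ]
}}

```text
time: 21.73
position: [0.3242, 0.3056, 0.1979]
tool_rot: [0.497, 0.501, -0.48, 0.521]
ft_force: [-0.2, 0.3, 0.5]
grip_width: 0.0873
```

```bash
python3 - <<'E'
from h import *
go([[.314,.3075,.18,4],[.314,.3075,.065,4]],25)
E
```

```text
now [0.3242 0.3056 0.1979] 2.6 w 0.0873 F [-0.2  0.3  0.5] t 21.7
1 rows -> [0.314 0.308 0.18  4.   ] : [[18, -10, -2, np.float64(-1.4)]]
5 rows -> [0.314 0.308 0.065 4.   ] : [23, 0, 0, 0.0]
```

Call:
{"fn": "carry_out", "kwargs": {
  "commands": [
    [[1,0,-9,-2,-1],[1,20,0,0,0],[1,30,0,0,0],[1,30,0,0,0],[1,25,0,0,0],[1,15,0,0,0],[1,8,0,0,0]]
  ]
}}

```text
time: 22.32
position: [0.3263, 0.3068, 0.0712]
tool_rot: [0.498, 0.503, -0.471, 0.526]
ft_force: [-0.3, -0.7, 0.1]
grip_width: 0.0872
```

```bash
python3 - <<'E'
from h import *
go([[.314,.3075,.065,4]],25)
E
```

```text
now [0.3263 0.3068 0.0712] 3.4 w 0.0872 F [-0.3 -0.7  0.1] t 22.3
1 rows -> [0.314 0.308 0.065 4.   ] : [[6, -12, -1, np.float64(-0.6)]]
```

```bash
python3 - <<'E'
from h import *
o=robot.get_obs();print(o['q'].round(3));print(Rot.from_quat(o['tool_rot']).as_matrix().round(3))
E
```

```text
[ 0.519  0.567  2.029 -0.043  0.5    0.497]
[[ 0.05   0.997  0.059]
 [ 0.005  0.059 -0.998]
 [-0.999  0.051 -0.002]]
```

Call:
{"fn": "carry_out", "kwargs": {
  "commands": [
    [[1,-2,-8,-1,0],[1,0,-5,0,0],[1,0,0,0,0]]
  ]
}}

```text
time: 22.57
position: [0.312, 0.3055, 0.0726]
tool_rot: [0.498, 0.502, -0.473, 0.525]
ft_force: [0.7, -0.3, -0.4]
grip_width: 0.0869
```

```bash
python3 - <<'E'
from h import *
go([[.314,.3075,.065,4]],25)
o=robot.get_obs();print(o['q'].round(3));print(Rot.from_quat(o['tool_rot']).as_matrix().round(3))
E
```

```text
now [0.312  0.3055 0.0726] 3.2 w 0.0869 F [ 0.7 -0.3 -0.4] t 22.6
1 rows -> [0.314 0.308 0.065 4.   ] : [[8, 2, -2, np.float64(-0.8)]]
[ 0.533  0.557  2.054 -0.046  0.488  0.517]
[[ 0.048  0.997  0.057]
 [ 0.003  0.057 -0.998]
 [-0.999  0.048 -0.001]]
```

Call:
{"fn": "carry_out", "kwargs": {
  "commands": [
    [[1,6,2,-2,0],[1,0,0,0,0],[0.75,0,0,0,0],[0.65,0,0,0,0],[0.55,0,0,0,0],[0.45,0,0,0,0],[0.45,0,0,0,0],[0.45,0,0,0,0]]
  ],
  "force": 12
}}

```text
time: 23.23
position: [0.3162, 0.3095, 0.0704]
tool_rot: [0.501, 0.502, -0.469, 0.527]
ft_force: [-1.0, -1.1, -1.3]
grip_width: 0.0559
```

Call:
{"fn": "carry_out", "kwargs": {
  "commands": [
    [[0.45,0,0,0,0],[0.45,-8,0,0,0],[0.45,-20,0,0,0],[0.45,-30,0,0,0],[0.45,-35,0,0,0],[0.45,-35,0,0,0],[0.45,-35,0,0,0],[0.45,-15,0,0,0]]
  ]
}}

```text
time: 23.9
position: [0.3024, 0.3057, 0.2532]
tool_rot: [0.496, 0.503, -0.475, 0.525]
ft_force: [1.2, -0.2, -1.6]
grip_width: 0.0561
```

```bash
python3 - <<'E'
from h import *
b=rk(.045,0)
go([[*b,.26,4],[*b,.13,4]],30)
o=robot.get_obs();print(o['q'].round(3));print(Rot.from_quat(o['tool_rot']).as_matrix().round(3))
E
```

```text
now [0.3024 0.3057 0.2532] 3.3 w 0.0561 F [ 1.2 -0.2 -1.6] t 23.9
12 rows -> [0.591 0.103 0.26  4.   ] : [[-1, 23, 18, np.float64(-0.1)], [-1, 23, 18, np.float64(-0.1)], [-1, 23, 18, np.float64(-0.1)], [-1, 23, 18, np.float64(-0.1)], [-1, 23, 18, np.float64(-0.1)], [-1, 23, 18, np.float64(-0.1)], [-1, 23, 18, np.float64(-0.1)], [-1, 23, 18, np.float64(-0.1)], [-1, 23, 18, np.float64(-0.1)], [-1, 23, 18, np.float64(-0.1)], [-1, 23, 18, np.float64(-0.1)], [-1, 23, 19, np.float64(-0.1)]]
5 rows -> [0.591 0.103 0.13  4.   ] : [26, 0, 0, 0.0]
[ 0.546  0.206  1.877 -0.026  1.022  0.501]
[[ 0.043  0.997  0.057]
 [ 0.     0.057 -0.998]
 [-0.999  0.042  0.002]]
```

Call:
{"fn": "carry_out", "kwargs": {
  "commands": [
    [[0.45,0,20,15,0],[0.45,0,23,18,0],[0.45,0,23,18,0],[0.45,0,23,18,0],[0.45,0,23,18,0],[0.45,0,23,18,0],[0.45,0,23,18,0],[0.45,0,23,18,0]]
  ]
}}

```text
time: 24.57
position: [0.4908, 0.1738, 0.2721]
tool_rot: [0.497, 0.506, -0.468, 0.528]
ft_force: [0.1, 0.8, -1.6]
grip_width: 0.0563
```

Call:
{"fn": "carry_out", "kwargs": {
  "commands": [
    [[0.45,0,23,18,0],[0.45,0,23,18,0],[0.45,0,18,12,0],[0.45,0,10,6,0],[0.45,0,4,2,0],[0.45,0,0,0,0]]
  ]
}}

```text
time: 25.07
position: [0.5775, 0.1157, 0.2767]
tool_rot: [0.498, 0.504, -0.47, 0.526]
ft_force: [0.4, -0.0, -2.0]
grip_width: 0.0564
```

```bash
python3 - <<'E'
from h import *
b=rk(.045,0)
go([[*b,.25,4],[*b,.145,4]],25)
o=robot.get_obs();print(Rot.from_quat(o['tool_rot']).as_matrix().round(3))
E
```

```text
now [0.5775 0.1157 0.2767] 3.6 w 0.0564 F [ 0.4 -0.  -2. ] t 25.1
2 rows -> [0.591 0.103 0.25  4.   ] : [13, 6, 7, np.float64(-0.2)]
5 rows -> [0.591 0.103 0.145 4.   ] : [21, 0, 0, 0.0]
[[ 0.05   0.997  0.062]
 [ 0.008  0.062 -0.998]
 [-0.999  0.05  -0.005]]
```

Call:
{"fn": "carry_out", "kwargs": {
  "commands": [
    [[0.45,0,3,8,0],[0.45,0,2,5,0],[0.45,20,0,0,0],[0.45,25,0,0,0],[0.45,25,0,0,0],[0.45,25,0,0,0],[0.45,18,0,0,0],[0.45,8,0,0,0]]
  ]
}}

```text
time: 25.73
position: [0.5852, 0.1074, 0.1571]
tool_rot: [0.497, 0.505, -0.467, 0.529]
ft_force: [-1.1, -0.4, -1.5]
grip_width: 0.0562
```

```bash
python3 - <<'E'
from h import *
b=rk(.045,0)-[.0035,0]
go([[*b,.128,4]],5)
im,m=snap('wrist','w8')
o=robot.get_obs();print(Rot.from_quat(o['tool_rot']).as_matrix().round(3))
E
```

```text
now [0.5852 0.1074 0.1571] 4.0 w 0.0562 F [-1.1 -0.4 -1.5] t 25.7
6 rows -> [0.587 0.103 0.128 4.   ] : [5, 0, 1, np.float64(0.0)]
[[ 0.051  0.996  0.07 ]
 [ 0.009  0.07  -0.998]
 [-0.999  0.052 -0.006]]
```

View pics/w8.png

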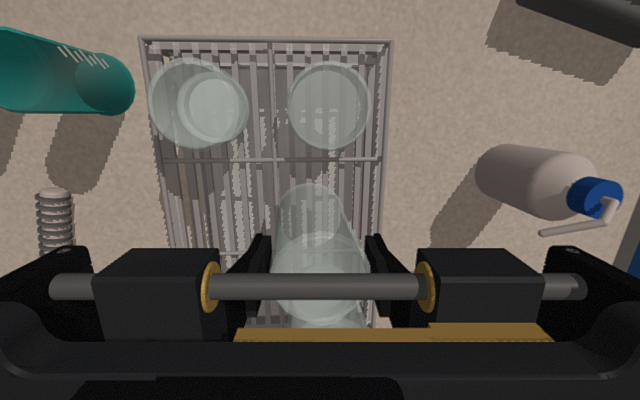

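The tall beaker is held over the back middle bay (315,235), in line with the dish (328,105) and clear of it, with the short jar at (208,105). Lowering it.

Call:
{"fn": "carry_out", "kwargs": {
  "commands": [
    [[0.45,6,0,2,0],[0.45,6,0,1,0],[0.45,6,0,1,0],[0.45,5,0,0,0],[0.45,3,0,0,0]]
  ]
}}

```text
time: 26.2
position: [0.5879, 0.104, 0.1322]
tool_rot: [0.498, 0.505, -0.465, 0.53]
ft_force: [-0.1, 0.5, -1.0]
grip_width: 0.0558
```

Call:
{"fn": "carry_out", "kwargs": {
  "commands": [
    [[0.45,2,0,0,0],[0.45,2,0,0,0]]
  ]
}}

```text
time: 26.37
position: [0.5887, 0.1039, 0.1283]
tool_rot: [0.498, 0.504, -0.465, 0.531]
ft_force: [0.6, -0.0, -0.2]
grip_width: 0.056
```

Call:
{"fn": "carry_out", "kwargs": {
  "commands": [
    [[0.45,2,0,0,0],[0.45,2,0,0,0]]
  ]
}}

```text
time: 26.53
position: [0.5889, 0.104, 0.1247]
tool_rot: [0.498, 0.504, -0.465, 0.53]
ft_force: [-5.9, -0.3, 9.8]
grip_width: 0.0562
```

Call:
{"fn": "carry_out", "kwargs": {
  "commands": [
    [[0.66,0,0,0,0],[0.7,0,0,0,0],[0.8,0,0,0,0],[0.9,0,0,0,0],[0.9,0,0,0,0],[0.9,-5,0,0,0],[0.9,-15,0,0,0],[0.9,-25,0,0,0]]
  ]
}}

```text
time: 27.2
position: [0.5842, 0.1035, 0.1672]
tool_rot: [0.497, 0.506, -0.467, 0.529]
ft_force: [0.2, 0.9, 0.6]
grip_width: 0.0777
```

Call:
{"fn": "carry_out", "kwargs": {
  "commands": [
    [[0.9,-30,0,0,0],[0.9,-30,0,0,0],[0.9,-20,0,0,0],[0.9,0,0,0,0]]
  ]
}}

```text
time: 27.53
position: [0.5818, 0.1028, 0.2557]
tool_rot: [0.498, 0.504, -0.465, 0.531]
ft_force: [0.9, -0.7, 0.4]
grip_width: 0.0783
```

```bash
python3 - <<'E'
from h import *
go([[.46,.30,.26,-86]],38)
o=robot.get_obs();print(Rot.from_quat(o['tool_rot']).as_matrix().round(3))
im,m=snap('top','top6')
cv2.imwrite('pics/c8.png',cv2.resize(im[95:275,130:400,::-1],None,fx=2.5,fy=2.5,interpolation=2))
E
```

```text
now [0.5818 0.1028 0.2557] 4.1 w 0.0783 F [ 0.9 -0.7  0.4] t 27.5
13 rows -> [  0.46   0.3    0.26 -86.  ] : [[0, -8, -16, np.float64(6.9)], [0, -10, -15, np.float64(6.9)], [0, -12, -13, np.float64(6.9)], [0, -13, -12, np.float64(6.9)], [0, -15, -10, np.float64(6.9)], [0, -16, -8, np.float64(6.9)], [0, -17, -6, np.float64(6.9)], [0, -17, -4, np.float64(6.9)], [0, -18, -2, np.float64(6.9)], [0, -18, 0, np.float64(6.9)], [0, -18, 2, np.float64(6.9)], [0, -17, 4, np.float64(6.9)], [0, -17, 6, np.float64(6.9)]]
[[ 0.059  0.996  0.072]
 [ 0.009  0.071 -0.997]
 [-0.998  0.06  -0.005]]
```

```bash
python3 - <<'E'
from h import *
go([[.424,.389,.2,4],[.43,.389,.075,4]],30)
E
```

```text
now [0.5811 0.1027 0.2541] 4.1 w 0.0781 F [-0.1  0.   0.2] t 27.6
12 rows -> [0.424 0.389 0.2   4.   ] : [5, -11, -25, np.float64(0.0)]
5 rows -> [0.43  0.389 0.075 4.   ] : [25, 1, 0, 0.0]
```

Call:
{"fn": "carry_out", "kwargs": {
  "commands": [
    [[0.6,0,-11,-25,0],[0.6,0,-11,-25,0],[0.6,0,-11,-25,0],[0.6,0,-11,-25,0],[0.6,0,-11,-25,0],[0.6,0,-11,-25,0],[0.6,0,-11,-25,0],[0.6,4,-11,-25,0]]
  ]
}}

```text
time: 28.25
position: [0.4756, 0.2968, 0.2366]
tool_rot: [0.497, 0.503, -0.472, 0.526]
ft_force: [0.3, 0.4, 1.1]
grip_width: 0.0522
```

Call:
{"fn": "carry_out", "kwargs": {
  "commands": [
    [[0.6,10,-11,-25,0],[0.6,10,-11,-22,0],[0.6,10,-8,-12,0],[0.6,5,-3,-5,0],[0.6,0,0,0,0]]
  ]
}}

```text
time: 28.67
position: [0.431, 0.3639, 0.1909]
tool_rot: [0.491, 0.507, -0.475, 0.526]
ft_force: [-0.3, 1.1, 0.6]
grip_width: 0.0526
```

```bash
python3 - <<'E'
from h import *
go([[.424,.389,.2,4],[.43,.389,.075,4]],30)
o=robot.get_obs();print(Rot.from_quat(o['tool_rot']).as_matrix().round(3))
E
```

```text
now [0.431  0.3639 0.1909] 3.8 w 0.0526 F [-0.3  1.1  0.6] t 28.7
1 rows -> [0.424 0.389 0.2   4.   ] : [-9, -5, -26, np.float64(-0.2)]
5 rows -> [0.43  0.389 0.075 4.   ] : [25, 1, 0, 0.0]
[[ 0.036  0.997  0.066]
 [-0.001  0.066 -0.998]
 [-0.999  0.036  0.004]]
```

Call:
{"fn": "carry_out", "kwargs": {
  "commands": [
    [[0.6,0,-5,-17,0],[0.6,0,-2,-8,0],[0.6,0,0,-1,0],[0.6,10,0,0,0],[0.6,20,0,0,0],[0.6,15,0,0,0]]
  ]
}}

```text
time: 29.17
position: [0.4286, 0.3872, 0.1452]
tool_rot: [0.493, 0.505, -0.474, 0.527]
ft_force: [-0.0, 0.1, -0.0]
grip_width: 0.0522
```

```bash
python3 - <<'E'
from h import *
go([[.43,.390,.075,4]],25)
im,m=snap('wrist','w9')
E
```

```text
now [0.4286 0.3872 0.1452] 3.7 w 0.0522 F [-0.   0.1 -0. ] t 29.2
3 rows -> [0.43  0.39  0.075 4.   ] : [23, 1, -1, np.float64(-0.1)]
```

View pics/w9.png

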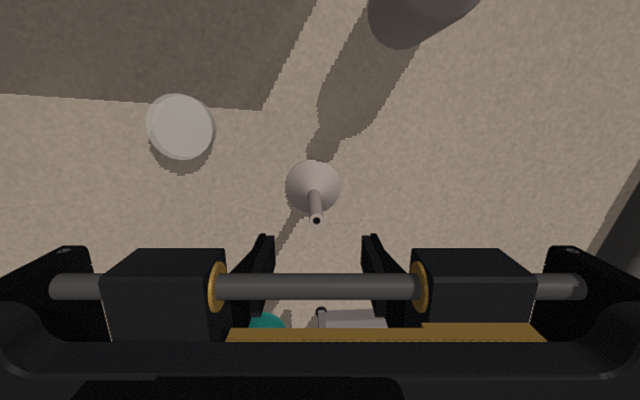

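The funnel stem tip is at (316,220), centred between the open fingers in the jaw direction.

```bash
python3 - <<'E'
from h import *
m=robot.camera_model('wrist'); pts(m,dict(tip=(316,220,.105),base=(313,187,.005)))
E
```

```text
tip [0.4266 0.392  0.105 ]
base [0.4266 0.391  0.005 ]
```

Call:
{"fn": "carry_out", "kwargs": {
  "commands": [
    [[0.6,0,-4,-4,0],[0.6,20,0,0,0],[0.6,22,0,0,0],[0.6,15,0,0,0],[0.6,6,0,0,0]]
  ]
}}

```text
time: 29.63
position: [0.4291, 0.3882, 0.0799]
tool_rot: [0.495, 0.503, -0.475, 0.526]
ft_force: [-0.2, 0.2, 0.6]
grip_width: 0.0517
```

```bash
python3 - <<'E'
from h import *
go([[.427,.391,.075,4]],25)
E
```

```text
now [0.4291 0.3882 0.0799] 3.4 w 0.0517 F [-0.2  0.2  0.6] t 29.6
1 rows -> [0.427 0.391 0.075 4.   ] : [[5, -2, -3, np.float64(-0.6)]]
```

Call:
{"fn": "carry_out", "kwargs": {
  "commands": [
    [[0.6,3,-2,-3,0],[0.6,0,0,0,0],[0.45,0,0,0,0],[0.35,0,0,0,0],[0.28,0,0,0,0],[0.22,0,0,0,0],[0.16,0,0,0,0],[0.1,0,0,0,0]]
  ],
  "force": 5
}}

```text
time: 30.3
position: [0.4292, 0.3923, 0.0807]
tool_rot: [0.497, 0.502, -0.473, 0.527]
ft_force: [0.1, 0.2, 0.4]
grip_width: 0.02
```

Call:
{"fn": "carry_out", "kwargs": {
  "commands": [
    [[0.08,0,0,0,0],[0.08,0,0,0,0],[0.08,0,0,0,0]]
  ]
}}

```text
time: 30.55
position: [0.429, 0.3924, 0.0812]
tool_rot: [0.497, 0.502, -0.473, 0.526]
ft_force: [-0.6, 0.5, 1.6]
grip_width: 0.0114
```

Call:
{"fn": "carry_out", "kwargs": {
  "commands": [
    [[0.08,-8,0,0,0],[0.08,-18,0,0,0],[0.08,-25,0,0,0],[0.08,-30,0,0,0],[0.08,-30,0,0,0],[0.08,-20,0,0,0],[0.08,-8,0,0,0],[0.08,0,0,0,0]]
  ]
}}

```text
time: 31.22
position: [0.4209, 0.3912, 0.2267]
tool_rot: [0.496, 0.503, -0.474, 0.526]
ft_force: [-1.1, 1.1, 0.1]
grip_width: 0.0111
```

```bash
python3 - <<'E'
from h import *
b=rk(-.045,0)
go([[*b,.22,4],[*b,.145,4]],25)
o=robot.get_obs();print(Rot.from_quat(o['tool_rot']).as_matrix().round(3))
E
```

```text
now [0.4209 0.3912 0.2267] 3.4 w 0.0111 F [-1.1  1.1  0.1] t 31.2
13 rows -> [0.501 0.097 0.22  4.   ] : [[1, 5, 23, np.float64(-0.0)], [1, 5, 23, np.float64(-0.0)], [1, 5, 23, np.float64(-0.0)], [1, 5, 23, np.float64(-0.0)], [1, 5, 23, np.float64(-0.0)], [1, 5, 23, np.float64(-0.0)], [1, 5, 23, np.float64(-0.0)], [1, 5, 23, np.float64(-0.0)], [1, 5, 23, np.float64(-0.0)], [1, 5, 23, np.float64(-0.0)], [1, 5, 23, np.float64(-0.0)], [1, 5, 23, np.float64(-0.0)], [1, 5, 23, np.float64(-0.0)]]
4 rows -> [0.501 0.097 0.145 4.   ] : [19, 0, 0, 0.0]
[[ 0.045  0.997  0.059]
 [-0.001  0.059 -0.998]
 [-0.999  0.045  0.004]]
```

Call:
{"fn": "carry_out", "kwargs": {
  "commands": [
    [[0.08,-3,2,8,0],[0.08,-3,4,15,0],[0.08,-2,5,20,0],[0.08,0,5,22,0],[0.08,0,5,22,0],[0.08,0,5,22,0],[0.08,0,5,22,0],[0.08,0,5,22,0]]
  ]
}}

```text
time: 31.88
position: [0.4609, 0.2328, 0.2278]
tool_rot: [0.488, 0.507, -0.478, 0.526]
ft_force: [-0.4, -0.5, 0.0]
grip_width: 0.0113
```

Call:
{"fn": "carry_out", "kwargs": {
  "commands": [
    [[0.08,0,5,22,0],[0.08,0,5,22,0],[0.08,0,5,22,0],[0.08,0,5,20,0],[0.08,0,5,16,0],[0.08,0,3,10,0],[0.08,0,2,5,0],[0.08,0,0,0,0]]
  ]
}}

```text
time: 32.55
position: [0.4929, 0.1028, 0.2178]
tool_rot: [0.482, 0.511, -0.488, 0.518]
ft_force: [-0.6, 0.7, -0.7]
grip_width: 0.0114
```

```bash
python3 - <<'E'
from h import *
b=rk(-.045,0)
go([[*b,.23,4],[*b,.15,4]],25)
o=robot.get_obs();print(Rot.from_quat(o['tool_rot']).as_matrix()[:,0].round(3))
im,m=snap('wrist','w10');snap('scene','s2')
E
```

```text
now [0.4929 0.1028 0.2178] 3.4 w 0.0114 F [-0.6  0.7 -0.7] t 32.5
1 rows -> [0.501 0.097 0.23  4.   ] : [[-12, 8, 7, np.float64(-0.6)]]
4 rows -> [0.501 0.097 0.15  4.   ] : [20, 0, 0, 0.0]
[ 0.002 -0.013 -1.   ]
```

View pics/s2.png

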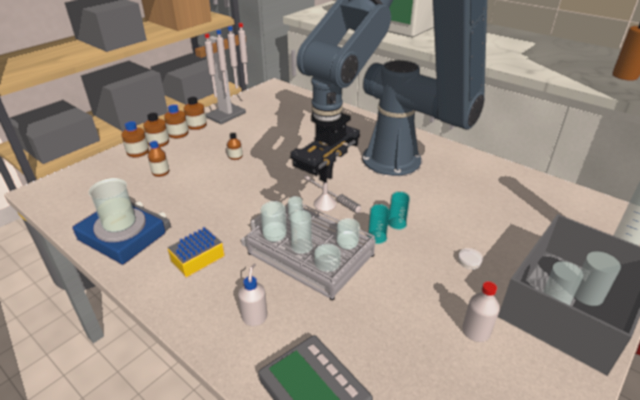

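The four placed pieces and the tray look right, and the funnel hangs upright at (325,198) over the front middle bay.

Call:
{"fn": "carry_out", "kwargs": {
  "commands": [
    [[0.08,0,5,4,0],[0.08,5,3,2,0],[0.08,15,0,0,0],[0.08,18,0,0,0],[0.08,15,0,0,0],[0.08,8,0,0,0],[0.08,3,0,0,0]]
  ]
}}

```text
time: 33.23
position: [0.5035, 0.102, 0.1524]
tool_rot: [0.481, 0.512, -0.483, 0.522]
ft_force: [-0.2, -0.0, 0.4]
grip_width: 0.0115
```

```bash
python3 - <<'E'
from h import *
b=rk(-.045,0)
go([[*b,.136,4]],5)
E
```

```text
now [0.5035 0.102  0.1524] 4.0 w 0.0115 F [-0.2 -0.   0.4] t 33.2
4 rows -> [0.501 0.097 0.136 4.   ] : [4, -1, 1, np.float64(-0.0)]
```

Call:
{"fn": "carry_out", "kwargs": {
  "commands": [
    [[0.08,4,-1,2,0],[0.08,4,-1,2,0],[0.08,3,0,1,0],[0.08,2,0,0,0]]
  ]
}}

```text
time: 33.57
position: [0.5026, 0.0972, 0.1389]
tool_rot: [0.481, 0.512, -0.482, 0.523]
ft_force: [0.7, -1.6, -0.1]
grip_width: 0.0115
```

Call:
{"fn": "carry_out", "kwargs": {
  "commands": [
    [[0.08,2,0,0,0],[0.08,1,0,0,0]]
  ]
}}

```text
time: 33.73
position: [0.5034, 0.0968, 0.1363]
tool_rot: [0.482, 0.512, -0.482, 0.523]
ft_force: [-0.3, -1.9, 4.3]
grip_width: 0.0112
```

Call:
{"fn": "carry_out", "kwargs": {
  "commands": [
    [[0.08,1,0,0,0],[0.08,1,0,0,0]]
  ]
}}

```text
time: 33.9
position: [0.5038, 0.0962, 0.1359]
tool_rot: [0.482, 0.511, -0.482, 0.524]
ft_force: [-3.6, -0.3, 7.0]
grip_width: 0.0116
```

Contact at the expected height. Release, rise, withdraw.

Call:
{"fn": "carry_out", "kwargs": {
  "commands": [
    [[0.16,0,0,0,0],[0.22,0,0,0,0],[0.3,0,0,0,0],[0.4,0,0,0,0],[0.4,0,0,0,0],[0.4,-5,0,0,0],[0.4,-15,0,0,0],[0.4,-25,0,0,0]]
  ]
}}

```text
time: 34.57
position: [0.5004, 0.0968, 0.1789]
tool_rot: [0.48, 0.514, -0.484, 0.521]
ft_force: [-0.2, -0.1, -0.1]
grip_width: 0.0343
```

Call:
{"fn": "carry_out", "kwargs": {
  "commands": [
    [[0.4,-30,0,0,0],[0.4,-30,0,0,0],[0.4,-20,0,0,0],[0.4,0,-10,-30,0],[0.4,0,-10,-35,0],[0.4,0,-10,-35,0],[0.4,0,-10,-35,0],[0.4,0,-10,-35,0]]
  ]
}}

```text
time: 35.23
position: [0.4444, 0.2638, 0.2689]
tool_rot: [0.488, 0.505, -0.483, 0.523]
ft_force: [0.1, -0.0, -0.4]
grip_width: 0.0348
```

Call:
{"fn": "carry_out", "kwargs": {
  "commands": [
    [[0.4,0,0,-35,0],[0.4,0,0,-35,0],[0.4,0,0,-20,0],[0.4,0,0,0,0],[0.4,0,0,0,0]]
  ]
}}

```text
time: 35.65
position: [0.4334, 0.3644, 0.2693]
tool_rot: [0.486, 0.508, -0.48, 0.524]
ft_force: [0.9, 0.5, 0.8]
grip_width: 0.0348
```

```bash
python3 - <<'E'
from h import *
o=robot.get_obs();print(o['time'],o['position'],o['ft_force'])
im,m=snap('top','top7')
im2,m2=snap('scene','s3')
a=cv2.resize(im[100:220,220:380],None,fx=4,fy=4,interpolation=2)[:, :640]
b=cv2.resize(im2[170:300,220:400],None,fx=1,fy=1); b=cv2.resize(b,(160,116))
b=cv2.copyMakeBorder(b,0,480-116,0,0,0)
cv2.imwrite('pics/c10.png',np.hstack([a,b])[:,:,::-1])
E
```

```text
35.65 [0.43338292 0.36441769 0.26930639] [0.90127007 0.54174286 0.76978419]
```

View pics/c10.png

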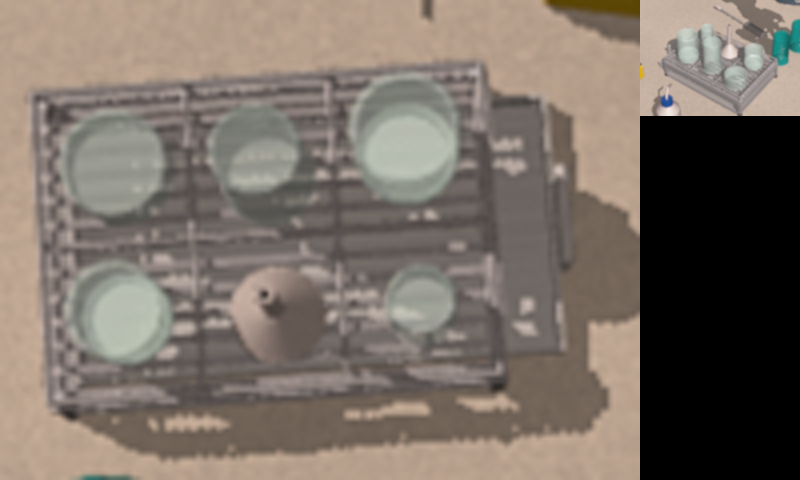

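```bash
python3 - <<'E'
from h import *
m=robot.camera_model('top')
P=dict(tall=(255,147,.155),fbase=(278,316,.06),ftip=(266,296,.16),short=(119,311,.117),small=(420,299,.113),jar=(404,125,.147),dish=(113,164,.091),pull=(563,215,.05))
for k,(u,v,z) in P.items():
    X=ray(m,220+u/4,100+v/4,z)[:2]-RC; print(k,np.round([X@RX,X@RY],3))
E
```

```text
tall [ 0.04  -0.001]
fbase [-0.046 -0.001]
ftip [-0.045 -0.002]
short [-0.043  0.087]
small [-0.047 -0.088]
jar [ 0.048 -0.085]
dish [0.048 0.09 ]
pull [ 0.006 -0.18 ]
```

```bash
python3 -c "
from rig import robot
print(robot.hand_in())"
```

```text
the job is handed in; nothing more can be done
None
```

The job is done and handed in at about 36 s, well inside the 128 s limit. hand_in reports no verdict, so this rests on my own checks.

- **Tray:** I pushed it home before any piece left the bench, with near-closed fingers against the outside of its pull. I did not pinch the pull, because the hand would have hit the large jar. It stopped firmly at 17 N, at the depth where the stop should be.
- **Pieces:** I set the small beaker, short jar, tall beaker and funnel down in that order. Each was lowered until I felt light contact with the deck (7 to 17 N), then released.

Final top view, in rack x, y (mm):

| Item | Measured | Target |
|---|---|---|
| Tall beaker | 40, -1 | 45, 0 |
| Funnel | -46, -1 | -45, 0 |
| Short jar | -43, 87 | -45, 88 |
| Small beaker | -47, -88 | -45, -88 |
| Tray pull | 6, -180 | 0, -184 |

All six pieces looked upright. The jar measured 48, -85 and the dish 48, 90, the same as at the start to within a few mm.

**Disagreements:**
- The tray pull appears 4 mm further in than the stop allows, which is within camera error.
- The tool was tilted about 3° when it gripped and set down the tall beaker, and when it gripped the funnel. The funnel was straight again before it went down, and both pieces settled upright.

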